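Gauge the drum glide from the spares crate

ROBOT

A 6-joint arm with a two-finger parallel gripper is mounted at the origin on the work surface. World frame = base frame: x ahead of the robot, y to its left, z up, the work surface at z = 0. Lengths are in mm, angles in rad, forces in N, time in s.
With the tool pointing down it reaches from about 350 to 875 mm from the base axis. Payload 4.2 kg.
Tool frame: the origin (TCP) lies midway between the tips of the shut fingers; the grasp point (between the pads) lies 19 mm behind it; z points along the fingers, y is the line along which they close (so a half turn about z gives the same grasp; the last joint's range is limited). The gripper opens to 87 mm and grips with 3 to 60 N. Pads are 19 mm wide; open, the fingers measure 117 mm over their backs; the gripper's body (75 mm by 190 mm) begins 51 mm behind the grasp point.
Start: joints at [1.59, 0.385, 0.008, 0, -1.194, -0.259], TCP at [148.411, 607.102, 198.65] pointing down, gripper open.
Joint ranges: [-3.14, 3.14], [-1.21, 2.06], [-1.07, 1.41], [-3.16, 2.05], [-2.99, -0.16], [-3.1, 3.1]. Speed limits (rad/s): [2.79, 2.79, 3.14, 3.14, 3.14, 3.14].

INTERFACE

Orientations are given as a unit quaternion [w, x, y, z].
In Python, from plant import monitor, imaging, ticket gives the robot as it stands.
- The arm moves only by the tool drive_tool, never from a script. Its argument "deltas" is a list that holds one entry, the list of rows, each a list of 7 numbers: the shift along the tool's x, y, z in mm, then the turn, a rotation vector about the tool's x, y, z in degrees, then the opening, from -1 (shut) to 1 (fully open). A call has 1 to 5 rows; each row is the pose to reach, as a shift and turn from the pose commanded when the call began, along the tool's axes at that moment; what a row does not reach only later rows make up. A row lasts 1/12 s, in which the tool goes at most 41.7 mm and 7.16 degrees, less where a joint would pass 70% of its speed; a pose out of reach is approached as far as the arm can. A call with a gripper value outside its range is refused whole. The fingers move at their own pace and stop on an object; "grip_force" is the grip in N (left out, the last holds). Time passes only in rows, so rows that repeat a pose let the fingers close. It gives the time, the measured TCP pose, the force, the opening and the grip force at its end, in the units of the state.
- monitor.observe(): the state, without advancing time (a new reading comes with each control period).
- imaging.get_image(name): name is "scene" or "top" or "wrist"; returns the picture (384x512x3 uint8, red, green, blue); there is no depth.
- imaging.camera_params(name): a dict with "K" (3x3 intrinsics, pixels), "rvec" (rotation vector, rad) and "tvec" (3), from world to camera coordinates, as OpenCV has them. Camera axes: x right, y down, z forward; pixel columns grow to the right and rows downward; lengths in mm; the calibration is good to about 2 mm. The wrist camera is an equidistant fisheye: a pixel r from the principal point sees the ray r / f radians off the axis. A picture is of the moment at which its call begins: read the wrist's pose just before it. camera_params takes no time and is no camera call; for the wrist camera it gives the pose at the moment of the call.
- ticket.hand_in(): hands the job in; it is judged then, once.
The state is a dict: "time": time; "joints": joint angles; "qd": joint speeds; "effort": joint torques, N m; "tool_pos": TCP position; "orientation": TCP orientation; "wrist_force": force on the tool from outside, world axes, zero at the start; "wrist_torque": the same for the moment, N m; "width": opening from 0.0 (shut) to 1.0 (fully open); "finger_force": force on a finger pad.
Only numpy, scipy, OpenCV 4.12 (cv2) and the standard library are available. Lean on these libraries where they do the work, as an engineer would, in place of code of your own. Each camera call takes 0.05 s, during which the arm holds its last target. There are 200 camera calls.

TASK

Take the drum glide (the white block with a single raised pad near one end) out of the dryer-spares crate, lay it gently, pad up, on the plate of the thickness gauge and slide it pad end first under the foot, straight and centred, until it is home against the stop. Then press the gauge's knob down so that its foot rests lightly on the pad, with about 5 N, for a good second, and let the knob spring back up, leaving the glide lying home in the gauge. Leave the other spares in the crate and everything else on the table where it is.

Things in the scene. Friction and masses are not known exactly. Their poses are not given: they have to be found in the camera images.
- glide: Target: white drum glide, a bar 150 long (x), 32 wide (y), 20 thick; one raised pad of full width on its top at x = -50 to +10 makes it 31.8 thick there. Origin: centre of the flat underside, z out of the pad side. 0.12 to 0.21 kg. At the start it leans in the crate, pad side up, pad end (-x) low, plain end (+x) raised 35 degrees, underside on the rim of the crate's +x wall.
- glide_end (a point): Point on the glide: middle of the lower edge of its end face at the pad end (75 from the origin along the glide's -x).
- strip: Spare that leans beside it: the same white bar, 150 x 32 x 20, with no pad. Origin and axes as for the glide.
- twin: Spare that leans beside it: the same white bar with two short lugs, 24 long and 12 high, one at each end. Origin and axes as for the glide. The three leaning blocks stand 88 apart, in any order.
- crate: Open grey crate, fixed, outside 260 (x) x 300 (y) x 76 high, floor and walls 6 thick. Origin: centre of its underside. The three leaning blocks stand on its floor at crate x = 24, behind a cleat 12 high, side by side along y, and point up over the +x wall; their plain ends reach about 110 above the table.
- roller: Black drum roller, 60 across, 27 high, lying flat in the far half of the crate (origin: centre of its underside).
- leg: Steel levelling leg, about 65 long, lying in the far half of the crate.
- elbow: Steel angle bracket 70 x 34 x 38 in the far half of the crate.
- gauge: Thickness gauge, fixed. Origin: on the table straight below the foot. Steel plate 12 thick at gauge x = -195 to +105, 90 wide (y), open to -x, y and -y. Column 150 high at x = 74 to 102; from it a guide arm 30 wide runs over the foot to x = -16, 108 to 134 above the table. With the glide home its origin is at gauge x = -20 and its pad lies under the foot.
- stop_face (a point): Middle of the stop's face, at gauge x = +55, on the plate's surface. The stop is 70 wide and 16 above the plate; home, the glide's pad end touches it.
- foot_face (a point): Centre of the lower face of the gauge's measuring foot, a steel disc 18 across on a vertical rod: 58 above the table (46 above the plate) when up.
- plunger (a joint): Travel of the foot down from rest, m: 0 up, at most 0.040. Thickness under the foot = 0.046 minus this: the pad stops it at about 0.0142, the bare bar at 0.026. A light spring lifts it: it takes about 1.1 N on the knob to start it and 1.8 N to bring it to the pad, so 7 N on the knob puts about 5 N on the pad.
- knob_top (a point): Centre of the top of the black press knob, 36 across, straight above the foot: 186 above the table when up. The knob sits on a stiff spring of its own (2.5 N per mm, at most 10 mm), so once the foot stands on the pad it yields about 1 mm for each 2.5 N.
- screwdriver: Screwdriver lying on the table; not to be disturbed.
- brush: Brush lying on the table; not to be disturbed.
- spray: Bottle, 68 across, 200 high; not to be disturbed.
- jar: Jar, 70 across, 90 high; not to be disturbed.
- tub: Grey tub, 84 across, 75 high; not to be disturbed.
Things that resemble listed ones, but are neither listed nor needed, are in the scene too. What is shaped like the glide but blue is not meant.

How it is judged:
By the outcome, as a careful person would: the job done as asked, in the order asked, and still so for the second after the job is handed in, with the robot touching nothing.
It also fails if it takes over 64 s, if anything falls off the work surface, if the arm or the gripper's body presses on something with over 40 N, if the wrist force passes 120 N, or if a joint passes its speed limit or range.

## Working session

There is one attempt and no reset: what is moved stays moved. The work goes in short steps, Python scripts to look and compute and a tool call to move; the robot and the scene stay as the last step left them, time stands still between calls to the robot, and variables do not carry over. Pictures are saved under pics/ and viewed, at most 10 in all, crops included, and the job is handed in when it is done.

Besides the shell and the picture viewer there is one more tool, called after "Call:" as name(argument=value, ...), one argument or row to a line, values as JSON. drive_tool: Moves the arm, as the interface text tells. Its arguments: {"type":"object","properties":{"deltas":{"type":"array"},"grip_force":{"type":"number"}},"required":["deltas"]}

```bash
mkdir -p pics; ls; cat > h.py <<'E'
import numpy as np,cv2
from scipy.spatial.transform import Rotation as R
from plant import monitor,imaging,ticket
def snap(n,f):
    im=imaging.get_image(n); cv2.imwrite('pics/'+f,im[:,:,::-1]); return im
def cam(n):
    p=imaging.camera_params(n); return np.array(p['K'],float),R.from_rotvec(np.ravel(p['rvec'])).as_matrix(),np.ravel(p['tvec']).astype(float)
def proj(n,P):
    K,r,t=cam(n); c=np.atleast_2d(P)@r.T+t
    return (c@K.T)[:,:2]/c[:,2:]
def ray(n,uv):
    K,r,t=cam(n); d=np.linalg.inv(K)@[uv[0],uv[1],1]; return -r.T@t, r.T@d
def atz(n,uv,z):
    o,d=ray(n,uv); return o+d*(z-o[2])/d[2]
E
python3 - <<'E'
from h import *
a=snap('scene','s0.png');b=snap('top','t0.png')
cv2.imwrite('pics/s0b.png',cv2.resize(a[:,:,::-1],(800,600),interpolation=cv2.INTER_CUBIC))
cv2.imwrite('pics/t0b.png',cv2.resize(b[:,:,::-1],(800,600),interpolation=cv2.INTER_CUBIC))
s=monitor.observe();print(s)
for n in('scene','top'):
    K,r,t=cam(n);print(n,K,-r.T@t,r[2])
E
```

```text
pics
{'time': 0.1, 'joints': array([ 1.58962051e+00,  3.85482039e-01,  6.76305416e-03, -4.14082766e-04,
       -1.19402927e+00, -2.58587014e-01]), 'qd': array([ 1.64446798e-03, -3.64527028e-03,  2.41183000e-03,  1.95783507e-03,
        4.75190952e-04, -9.97932464e-05]), 'effort': array([ 6.04865581e-04, -3.91693175e+01,  1.87932765e+01,  4.23190847e+00,
        1.33821930e-02, -7.64228480e-05]), 'tool_pos': array([148.28200265, 606.54582883, 197.67094129]), 'orientation': array([ 9.93200352e-04,  9.92813198e-01, -1.19670231e-01, -5.56582688e-05]), 'wrist_force': array([0.51886149, 0.48420559, 0.13074384]), 'wrist_torque': array([-0.03462339, -0.04081151, -0.04273772]), 'finger_force': 0.0, 'width': 0.9960473204879104}
scene [[444.90453122   0.         255.02048906]
 [  0.         444.90453122 195.36182612]
 [  0.           0.           1.        ]] [1268.2857284  -309.75803987 1077.52661225] [-0.57675336  0.32710571 -0.74857025]
top [[369.34273426   0.         256.7261692 ]
 [  0.         369.34273426 194.9193951 ]
 [  0.           0.           1.        ]] [ 340.34108424   79.97444062 1260.19240884] [ 0.14281187  0.01051458 -0.989694  ]
```

View pics/s0b.png

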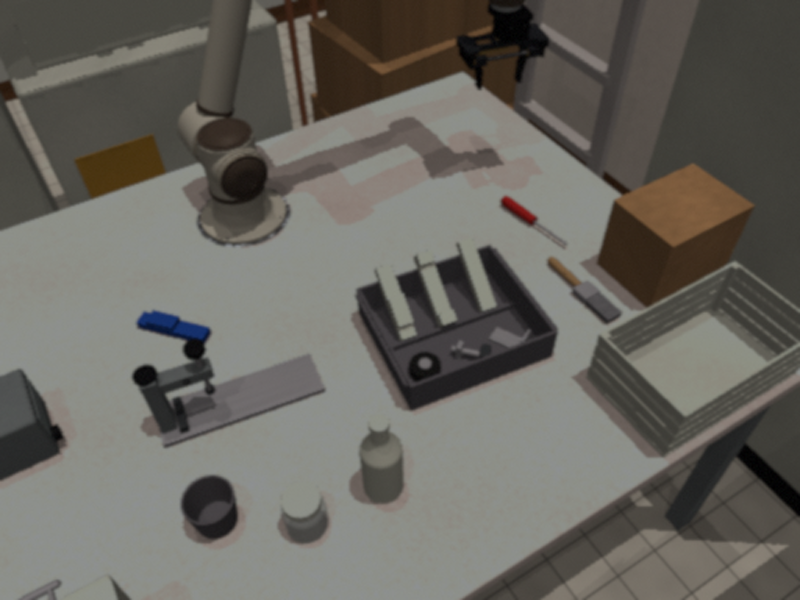

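View pics/t0b.png

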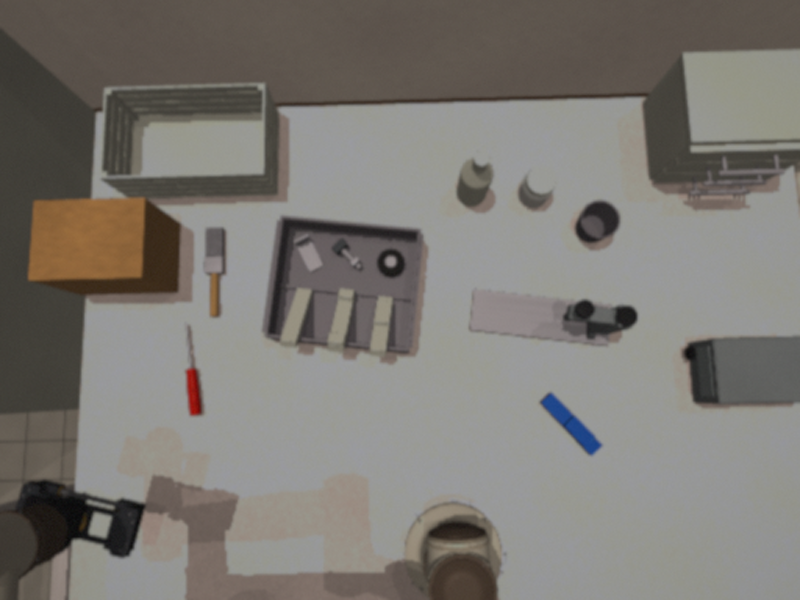

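The scene view shows three white bars leaning in the crate, at about (395,300), (437,288) and (477,276). In the top view they are at (382,322), (342,317) and (297,315). The gauge plate is at top (540,317) with its column to the right. The blue decoy at (570,424) is ruled out. One close crop should show which bar has the single pad.

```bash
python3 - <<'E'
import cv2,numpy as np
a=cv2.imread('pics/s0.png');b=cv2.imread('pics/t0.png')
f=lambda i,s:cv2.convertScaleAbs(cv2.resize(i,s,interpolation=cv2.INTER_CUBIC),alpha=1.5)
A=f(a[150:262,222:362],(750,600))[:, :]
B=f(b[135:235,165:275],(660,600))
cv2.imwrite('pics/c1.png',f(a[150:265,222:362],(400,330)))
top=np.hstack([f(a[150:262,222:362],(400,320)),f(b[138:230,165:280],(400,320))])
g=np.hstack([f(a[210:290,80:215],(400,237)),f(b[175:230,295:415],(400,183+0))[:237] if 0 else cv2.copyMakeBorder(f(b[175:230,295:415],(400,183)),0,54,0,0,0)])
cv2.imwrite('pics/c1.png',np.vstack([top,g]));
E
```

```text
(no output)
```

View pics/c1.png

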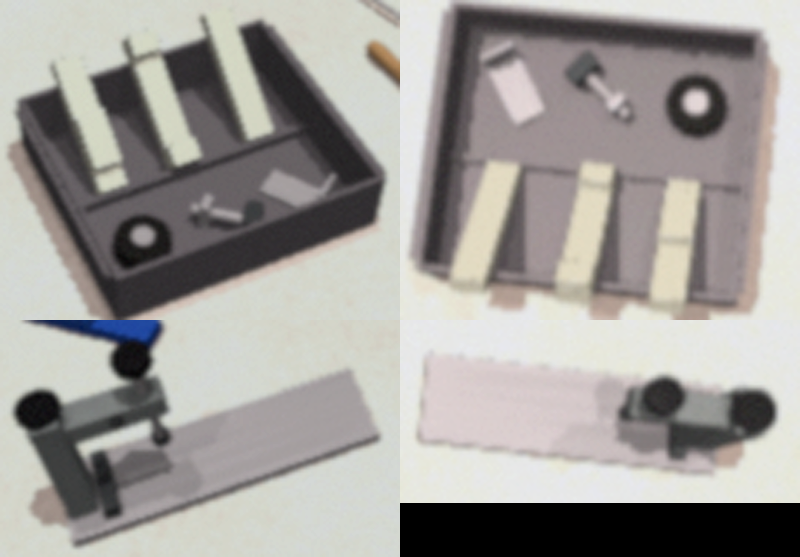

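Candidates by top-view pixel: (382,322) has one raised step, so it's the glide. (342,317) has lugs at both ends (twin), (297,315) is plain (strip), and (570,424) is the blue decoy. The close crop confirms it, so I'll take the block nearest the gauge. Next I'll fit the crate and gauge poses.

```bash
cat > fit.py <<'E'
from h import *
from scipy.optimize import least_squares
S=lambda x,y:(222+x*.35,150+y*.35); T=lambda x,y:(165+(x-400)*.2875,138+y*.2875)
GS=lambda x,y:(80+x*.3375,210+(y-320)*.3375); GT=lambda x,y:(295+(x-400)*.3,175+(y-320)*.3)
# local point, cam, px
crate=[((-130,150),0,T(757,32)),((-130,-150),0,T(450,4)),((130,-150),0,T(413,268)),((130,150),0,T(742,305)),
 ((130,150),1,S(20,100)),((130,-150),1,S(262,22)),((-130,-150),1,S(383,180)),((-130,150),1,S(118,295))]
crate=[((*p,76),c,u) for p,c,u in crate]
gauge=[((-195,-45,12),0,GT(420,440)),((-195,45,12),0,GT(425,352)),((105,-45,12),0,GT(715,472)),((0,0,186),0,GT(664,397)),
 ((-195,-45,12),1,GS(350,370)),((-195,45,12),1,GS(379,435)),((105,45,12),1,GS(75,541)),((0,0,186),1,GS(131,358))]
C=[cam('top'),cam('scene')]
def pr(c,P):
    K,r,t=C[c]; q=K@(r@P+t); return q[:2]/q[2]
def Tm(p,P): c,s=np.cos(p[2]),np.sin(p[2]); return np.array([p[0]+c*P[0]-s*P[1],p[1]+s*P[0]+c*P[1],P[2]])
def fit(d,p0):
    f=lambda p:np.concatenate([pr(c,Tm(p,P))-u for P,c,u in d])
    s=least_squares(f,p0,loss='soft_l1',x_scale=[10,10,.1]); return s.x,f(s.x).reshape(-1,2).round(1)
if __name__=='__main__':
  for th in(0,1.57,3.14,-1.57):
    print(th,fit(crate,[600,250,th])[0],abs(fit(crate,[600,250,th])[1]).sum())
  for th in (-1.57,1.57): x,r=fit(gauge,[500,-150,th]);print('g',x.round(3),r.tolist())
E
python3 fit.py
```

```text
0 [562.2311316  211.85494423   9.30334728] 18.2
1.57 [562.2311315  211.85494424   3.02016197] 18.2
3.14 [562.23113191 211.85494401   3.02016196] 18.2
-1.57 [562.23113138 211.85494426  -3.26302334] 18.2
g [ 481.194 -252.413   -1.707] [[-0.7, -0.3], [0.3, 0.1], [-0.3, 0.1], [0.2, -1.1], [0.3, -0.9], [0.2, -0.3], [-0.9, 0.7], [-0.5, -1.0]]
g [ 481.194 -252.413   -1.707] [[-0.7, -0.3], [0.3, 0.1], [-0.3, 0.1], [0.2, -1.1], [0.3, -0.9], [0.2, -0.3], [-0.9, 0.7], [-0.5, -1.0]]
```

```bash
cat > ov.py <<'E'
from fit import *
pc,_=fit(crate,[562,212,3.02]);pg,_=fit(gauge,[481,-252,-1.7])
a=np.radians(35)
def glide(P,dx=0,dy=0,dyaw=0):  # glide local -> crate
    x,y,z=P; d=x+75
    return np.array([24+dx+d*np.cos(a)-z*np.sin(a),88+dy+y,6+d*np.sin(a)+z*np.cos(a)])
segs=[]
for y in(-16,16):
    pts=[(-75,y,0),(-75,y,20),(-50,y,20),(-50,y,31.8),(10,y,31.8),(10,y,20),(75,y,20),(75,y,0)]
    segs+=list(zip(pts,pts[1:]))
for x,z in((-75,20),(-50,31.8),(10,31.8),(75,20),(75,0),(10,20)): segs.append(((x,-16,z),(x,16,z)))
out=[]
for c,f,(u0,v0,w,h) in((0,'pics/t0.png',(245,180,45,60)),(1,'pics/s0.png',(230,160,55,73))):
    im=cv2.imread(f)[v0:v0+h,u0:u0+w]; s=8
    im=cv2.convertScaleAbs(cv2.resize(im,None,fx=s,fy=s,interpolation=cv2.INTER_CUBIC),alpha=1.5)
    for p,q in segs:
        A,B=[tuple(int(round(k)) for k in (pr(c,Tm(pc,glide(z)))-[u0,v0]+.5)*s) for z in(p,q)]
        cv2.line(im,A,B,(0,0,255),1)
    out.append(cv2.copyMakeBorder(im,0,600-im.shape[0] if im.shape[0]<600 else 0,0,0,0)[:600])
cv2.imwrite('pics/ov.png',np.hstack(out)); print(np.hstack(out).shape)
E
python3 ov.py
```

```text
(600, 800, 3)
```

View pics/ov.png

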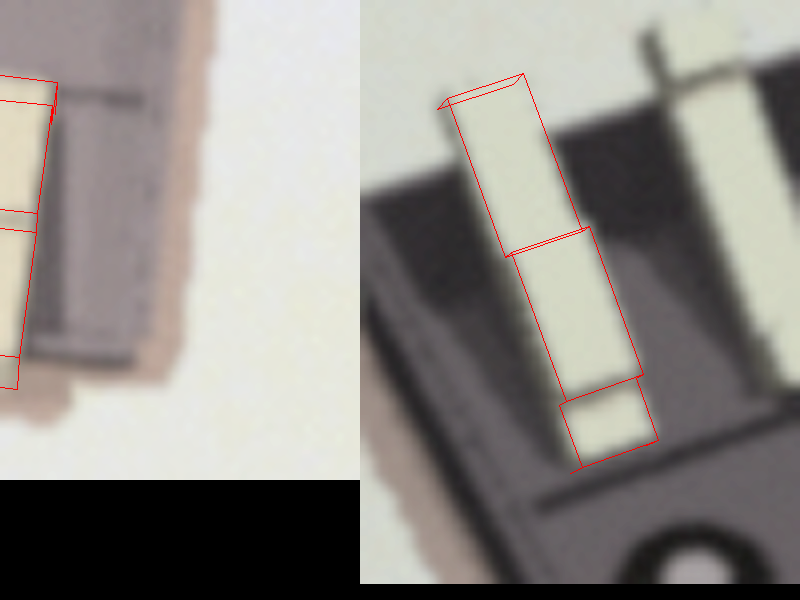

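The overlay matches the single-pad bar in both views to within about 1 px. That confirms the choice and its pose: crate y=+88, leaning 35°. Now I'll compute the moves.

```bash
cat > mv.py <<'E'
from h import *
pc=np.array([562.23,211.85,3.0202]); pg=np.array([481.19,-252.41,-1.707])
def loc(p,P): return np.array([*p[:2],0])+R.from_euler('z',p[2]).apply(P)
a=np.radians(35)
gx=R.from_euler('z',pc[2]).apply([np.cos(a),0,np.sin(a)]); gz=R.from_euler('z',pc[2]).apply([-np.sin(a),0,np.cos(a)])
gend=loc(pc,[24,88,6])
def gpt(x,z): return gend+(x+75)*gx+z*gz
RG=R.from_matrix(np.array([-gx,np.cross(-gz,-gx),-gz]).T)
def RP(tilt=0): # tool x along gauge +x, down
    x=R.from_euler('z',pg[2]).apply([1,0,0]); z=np.array([0,0,-1.]); return R.from_matrix(np.array([x,np.cross(z,x),z]).T)
def st():
    s=monitor.observe(); q=s['orientation']; return s,np.array(s['tool_pos']),R.from_quat([q[1],q[2],q[3],q[0]])
def to(P,Q,say=''):
    s,p,r=st()
    d=r.inv().apply(P-p); w=np.degrees((r.inv()*Q).as_rotvec())
    print(say,'shift',d.round(1),'rot',w.round(1),'dist',np.linalg.norm(d).round())
E
python3 - <<'E'
from mv import *
print('end',gend,'grasp',gpt(48,4),'pre',gpt(48,104),'Rz',RG.as_matrix().round(2).tolist())
to(gpt(48,104),RG,'pre'); to(gpt(48,4),RG)
E
```

```text
end [527.75028089 127.40386942   6.        ] grasp [430.01346698 139.32702547  79.82650985] pre [486.94901317 132.38131715 161.74171428] Rz [[0.81, -0.12, -0.57], [-0.1, -0.99, 0.07], [-0.57, 0.0, -0.82]]
pre shift [441.6 380.   36.7] rot [ -2.  -35.   -6.6] dist 584.0
 shift [384.7 386.7 118.7] rot [ -2.  -35.   -6.6] dist 558.0
```

Call:
drive_tool(
  deltas=[
    [[150,130,0,0,0,0,0.6],[150,130,0,0,0,0,0.6],[150,130,0,0,0,0,0.6],[150,130,0,0,0,0,0.6],[150,130,0,0,0,0,0.6]],
  ],
)

```text
time: 0.52
tool_pos: [264.1, 442.2, 198.3]
orientation: [0.001, 0.993, -0.12, -0.0]
wrist_force: [0.1, -0.0, -0.3]
width: 0.814
finger_force: 0.0
```

Call:
drive_tool(
  deltas=[
    [[150,130,0,0,0,0,0.6],[150,130,0,0,0,0,0.6],[150,130,0,0,0,0,0.6],[150,130,0,0,0,0,0.6],[150,130,0,0,0,0,0.6]],
  ],
)

```text
time: 0.93
tool_pos: [378.7, 280.5, 198.5]
orientation: [0.0, 0.993, -0.12, -0.0]
wrist_force: [-0.2, 0.6, 0.3]
width: 0.802
finger_force: 0.0
```

```bash
python3 - <<'E'
from mv import *
s,p,r=st();print(s['time'],p,s['joints'].round(2),s['width'])
to(gpt(48,104),RG,'pre')
E
```

```text
0.9333 [378.69342361 280.54822781 198.48390433] [ 0.98  0.12 -0.35 -0.   -1.1   0.35] 0.8016605382620162
pre shift [140.5 118.1  36.8] rot [ -2.  -34.9  -6.6] dist 187.0
```

Call:
drive_tool(
  deltas=[
    [[28,24,5,0,-7,-1,0.6],[56,47,12,-1,-14,-2,0.6],[84,70,20,-1,-21,-4,0.6],[112,94,28,-2,-28,-5,0.6],[140,118,37,-2,-35,-6.6,0.6]],
  ],
)

```text
time: 1.35
tool_pos: [487.9, 133.9, 162.3]
orientation: [-0.019, 0.955, -0.06, -0.289]
wrist_force: [1.4, 2.0, 0.6]
width: 0.801
finger_force: 0.0
```

Call:
drive_tool(
  deltas=[
    [[0,0,0,0,0,0,0.6],[0,0,0,0,0,0,0.6]],
  ],
)

```text
time: 1.52
tool_pos: [486.3, 132.7, 153.5]
orientation: [-0.015, 0.953, -0.065, -0.295]
wrist_force: [-0.7, 0.7, 0.5]
width: 0.798
finger_force: 0.0
```

```bash
python3 - <<'E'
from mv import *
s,p,r=st();print(s['time'],p,s['joints'].round(2),s['width'])
to(gpt(48,104),RG,'pre');to(gpt(48,4),RG,'grasp')
a=snap('wrist','w1.png')
E
```

```text
1.5167 [486.34460939 132.7308282  153.53747305] [ 0.39  0.55  0.13 -0.28 -1.68  1.09] 0.7980161118104077
pre shift [-4.1  0.3 -7.1] rot [ 0.  -0.7 -0.9] dist 8.0
grasp shift [-5.3  0.3 92.9] rot [ 0.  -0.7 -0.9] dist 93.0
```

View pics/w1.png

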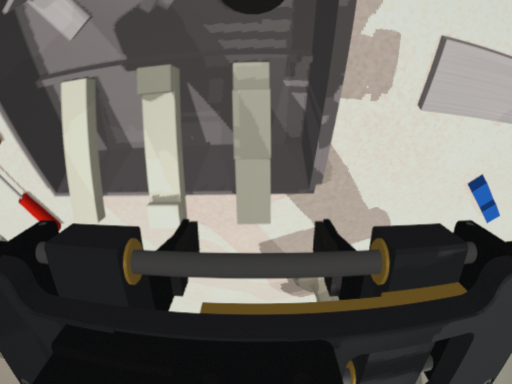

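The wrist view shows the glide at (252,140), centred between the fingers at (180,240) and (330,240). The twin and strip sit to its left.

Call:
drive_tool(
  deltas=[
    [[-2,0,20,0,0,-0.5,0.6],[-4,0,40,0,-0.5,-1,0.6],[-5,0,60,0,-0.7,-1,0.6],[-5,0,70,0,-0.7,-1,0.6],[-5,0,70,0,-0.7,-1,0.6]],
  ],
)

```text
time: 1.98
tool_pos: [441.3, 141.8, 107.8]
orientation: [-0.02, 0.955, -0.051, -0.293]
wrist_force: [-0.8, -0.9, 1.1]
width: 0.799
finger_force: 0.0
```

```bash
python3 - <<'E'
from mv import *
to(gpt(48,4),RG,'grasp')
p=imaging.camera_params('wrist');K=np.array(p['K']);r=R.from_rotvec(np.ravel(p['rvec'])).as_matrix();t=np.ravel(p['tvec'])
im=imaging.get_image('wrist')
for n,P in(('plain',gpt(75,20)),('step',gpt(10,31.8)),('padend',gpt(-50,31.8)),('low',gpt(-75,20))):
  o=[]
  for sgn in(-16,16):
    c=r@(P+sgn*RG.as_matrix()[:,1])+t; th=np.arctan2(np.hypot(c[0],c[1]),c[2]);f=K[0,0]
    o.append((K[:2,2]+f*th*c[:2]/np.hypot(c[0],c[1])).round(1)); cv2.circle(im,tuple(int(v) for v in o[-1].round()),2,(255,0,0),-1)
  print(n,o)
cv2.imwrite('pics/w2.png',cv2.resize(im[30:270,120:400,::-1],(700,600)))
E
```

```text
grasp shift [ 6.7  4.  29.3] rot [-0.  -0.9  0.9] dist 30.0
plain [array([239.5, 239. ]), array([282.5, 239.6])]
step [array([238.6, 153.9]), array([288.2, 154.8])]
padend [array([239.7,  60.7]), array([290.6,  61.9])]
low [array([241.3,  28.4]), array([289. ,  29.7])]
```

View pics/w2.png

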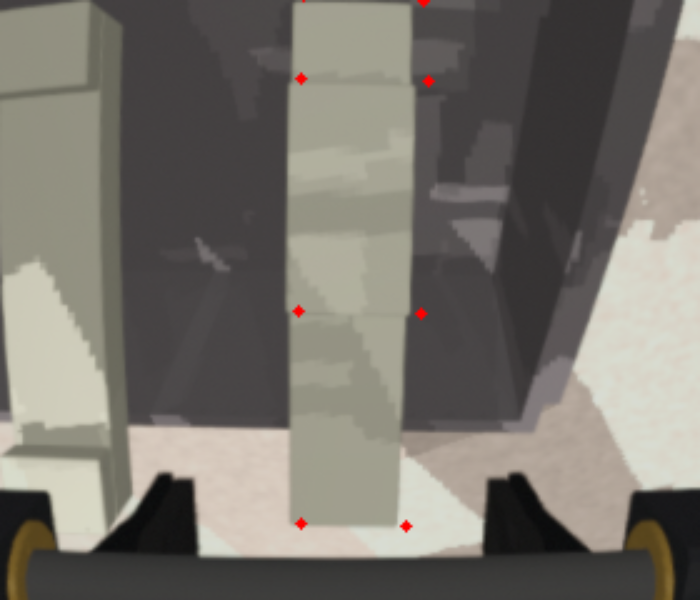

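Call:
drive_tool(
  deltas=[
    [[3,0,8,0,-0.5,0.5,0.6],[6,1,16,0,-0.9,0.9,0.6],[6,1,16,0,-0.9,0.9,0.6],[6,1,16,0,-0.9,0.9,0.6]],
  ],
)

```text
time: 2.37
tool_pos: [439.4, 140.1, 89.0]
orientation: [-0.018, 0.951, -0.06, -0.302]
wrist_force: [0.9, 0.0, 0.5]
width: 0.8
finger_force: 0.0
```

```bash
python3 - <<'E'
from mv import *
to(gpt(48,4),RG,'grasp')
E
```

```text
grasp shift [-2.3  2.  12.8] rot [-0.1  0.2 -0.2] dist 13.0
```

Call:
drive_tool(
  deltas=[
    [[-1,0,6,0,0,0,0.6],[-2,0,12,0,0,0,0.6],[-2,0,12,0,0,0,0.6],[-2,0,12,0,0,0,0.6]],
  ],
)

```text
time: 2.7
tool_pos: [430.6, 141.3, 80.6]
orientation: [-0.018, 0.951, -0.06, -0.301]
wrist_force: [-0.5, -0.3, -1.0]
width: 0.8
finger_force: 0.0
```

```bash
python3 - <<'E'
from mv import *
to(gpt(48,4),RG,'grasp')
E
```

```text
grasp shift [0.2 2.  0.8] rot [-0.1  0.2 -0.2] dist 2.0
```

Call:
drive_tool(
  deltas=[
    [[0,0,0,0,0,0,-1],[0,0,0,0,0,0,-1],[0,0,0,0,0,0,-1],[0,0,0,0,0,0,-1],[0,0,0,0,0,0,-1]],
  ],
  grip_force=35,
)

```text
time: 3.12
tool_pos: [431.1, 141.4, 80.9]
orientation: [-0.019, 0.952, -0.06, -0.301]
wrist_force: [0.4, 0.2, -0.0]
width: 0.51
finger_force: 0.0
```

Call:
drive_tool(
  deltas=[
    [[0,0,0,0,0,0,-1],[0,0,0,0,0,0,-1]],
  ],
)

```text
time: 3.28
tool_pos: [431.0, 141.4, 80.8]
orientation: [-0.019, 0.952, -0.06, -0.301]
wrist_force: [-0.4, 0.5, 0.7]
width: 0.356
finger_force: 0.0
```

Call:
drive_tool(
  deltas=[
    [[0,0,0,0,0,0,-1],[0,0,0,0,0,0,-1]],
  ],
)

```text
time: 3.45
tool_pos: [431.0, 141.4, 80.8]
orientation: [-0.019, 0.952, -0.06, -0.301]
wrist_force: [0.7, 0.3, -0.7]
width: 0.2
finger_force: 0.0
```

```bash
python3 - <<'E'
from mv import *
s,p,r=st();print(s)
im=imaging.get_image('wrist');sc=imaging.get_image('scene')
A=cv2.resize(im[100:300,130:390,::-1],(520,400));B=cv2.resize(sc[120:220,210:280,::-1],(280,400),interpolation=cv2.INTER_CUBIC)
cv2.imwrite('pics/w3.png',np.hstack([A,cv2.convertScaleAbs(B,alpha=1.5)]))
E
```

```text
{'time': 3.45, 'joints': array([ 0.43168894,  0.56021353, -0.07068387, -0.30977746, -1.48278049,
        1.12773272]), 'qd': array([-0.00156429, -0.00029049, -0.00016488,  0.0003739 , -0.0005917 ,
       -0.00057533]), 'effort': array([-2.22230097e-03, -4.32474375e+01,  1.45265445e+01,  2.91763790e+00,
       -1.02058623e+00,  2.10719963e-02]), 'tool_pos': array([430.97530577, 141.42262676,  80.79124755]), 'orientation': array([-0.01861015,  0.95152859, -0.05967954, -0.30114009]), 'wrist_force': array([ 0.69723809,  0.31562799, -0.67764513]), 'wrist_torque': array([-0.21433663, -1.16616537,  0.07074869]), 'finger_force': 0.0, 'width': 0.19982544991139156}
```

View pics/w3.png

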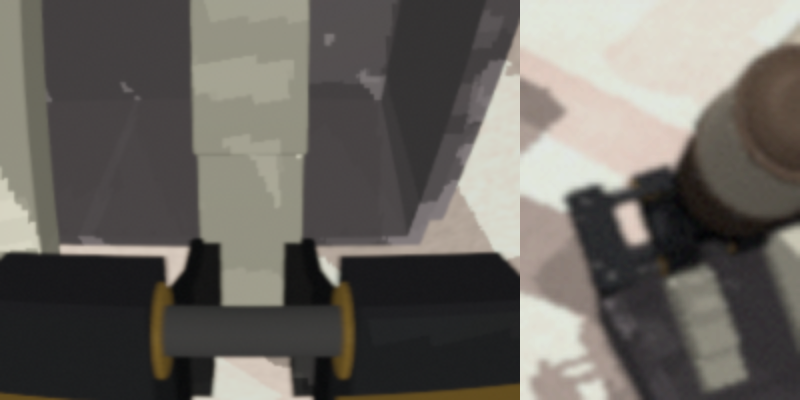

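The fingers in the picture, at (205,270) and (300,270), close over the bar without holding it. I'll check where the TCP and the pad line project.

```bash
python3 - <<'E'
from mv import *
p=imaging.camera_params('wrist');K=np.array(p['K']);r=R.from_rotvec(np.ravel(p['rvec'])).as_matrix();t=np.ravel(p['tvec'])
def fe(P):
    c=r@P+t; th=np.arctan2(np.hypot(c[0],c[1]),c[2]); u=K[:2,2]+K[0,0]*th*c[:2]/np.hypot(c[0],c[1]); return ((u-[130,100])*2).round(),c.round()
s,pp,q=st()
print('cam in tool',q.inv().apply(-r.T@t-pp), 'axis',q.inv().apply(r[2]))
for b in(0,-19,-40,-60): print(b,fe(pp+q.apply([0,0,b])), fe(pp+q.apply([9,8.7,b]))[0])
for x,z in((75,20),(75,0),(48,20),(10,31.8)): print(x,z,fe(gpt(x,z)), fe(gpt(x,z)-16*RG.as_matrix()[:,1])[0], fe(gpt(x,z)+16*RG.as_matrix()[:,1])[0])
E
```

```text
cam in tool [  75.76315353   -0.49322899 -187.01651282] axis [-2.76101014e-01  6.24593476e-04  9.61128420e-01]
0 (array([253., 242.]), array([  0.,  21., 201.])) [279. 217.]
-19 (array([253., 265.]), array([  0.,  26., 182.])) [281. 238.]
-40 (array([253., 296.]), array([  0.,  32., 162.])) [285. 266.]
-60 (array([253., 333.]), array([  0.,  38., 143.])) [290. 300.]
75 20 (array([259., 333.]), array([  3.,  51., 194.])) [212. 333.] [307. 332.]
75 0 (array([259., 305.]), array([  3.,  46., 213.])) [215. 305.] [303. 304.]
48 20 (array([260., 259.]), array([  3.,  25., 186.])) [209. 259.] [310. 259.]
10 31.8 (array([260., 151.]), array([  2.,  -8., 165.])) [203. 151.] [318. 151.]
```

Call:
drive_tool(
  deltas=[
    [[0,0,-2,0,0,0,0.5],[-5,0,-2,0,0,0,0.5],[-10,1,-2,0,0,0,0.5],[-14,1,-2,0,0,0,0.5],[-14,1,-2,0,0,0,0.5]],
  ],
)

```text
time: 3.97
tool_pos: [420.1, 141.8, 91.3]
orientation: [-0.019, 0.952, -0.059, -0.301]
wrist_force: [-0.1, 0.9, 0.2]
width: 0.401
finger_force: 0.0
```

Call:
drive_tool(
  deltas=[
    [[0,0,0,0,0,0,0.5],[0,0,0,0,0,0,0.5],[0,0,0,0,0,0,0.5],[0,0,0,0,0,0,0.5]],
  ],
)

```text
time: 4.3
tool_pos: [420.7, 141.7, 90.4]
orientation: [-0.019, 0.952, -0.06, -0.301]
wrist_force: [0.3, 0.1, 0.5]
width: 0.694
finger_force: 0.0
```

```bash
python3 - <<'E'
from mv import *
s,p,r=st();print(s['width']);to(gpt(62,-14),RG,'grasp')
p=imaging.camera_params('wrist')
im=imaging.get_image('wrist');cv2.imwrite('pics/w4.png',im[:,:,::-1]);g=im.mean(2)
for v in range(200,270,5): print(v,g[v,140:390:8].astype(int))
E
```

```text
0.6944933483181981
grasp shift [-0.1  1.3 21.2] rot [-0.1  0.1 -0.2] dist 21.0
200 [199 103  95  68  86  65  66  65  74  73  72 123 153 154 154 155 141 161
  66  79  79  87  87 112 118 136 162 166 164 209 213 212]
205 [139 108 109 191 200 194 200 200 200 197 200 173 154 153 153 154 141 160
 142 141 146 160 165 168 164 162 159 162 164 211 211 215]
210 [139 117 101 196 199 202 197 201 200 201 203 170 140 142 140 140 141 140
 141 164 167 166 165 158 168 167 169 165 165 171 214 211]
215 [113 113 103 198 198 203 201 201 200 202 203 179 140 140 140 140 140 140
 176 170 164 165 166 164 166 166 161 164 165 162 213 214]
220 [131 107 106 202 199 200 198  86 182 196 203 186 142 141 142 152 140 140
 215 167 166 148  47 163 166 162 162 165 167 166 203 212]
225 [134  99 106 199 201 203  54  18  32 199 204 184 153 152 153 154 144 140
 213 213 167  24  17  70 167 167 165 164 160 159 142 121]
230 [ 24  23 106 210 196 202  13  21  22 200 199 190 152 153 153 154 153 140
 215 213 213  22  20  13 166 164 167 163  23  24  26  24]
235 [ 24  22 106 212 212 179  13  21  19 199 202 196 153 153 153 153 153 153
 211 212 214  21  20  11 157 165 165 166  22  24  24  24]
240 [ 24  62 167 207 215  12  20  20  19 204 204 201 152 152 153 153 153 153
 213 213 213  20  21  18  11 162 165 161  62  23  23  23]
245 [ 51  62 193 208  41  13  20  19  19 200 202 204 152 152 152 153 153 152
 215 213 214  21  21  20  13  40 164 144  63  47  25  24]
250 [ 77  54 130 170  18  16  21  20  20 200 202 207 207 207 204 205 212 215
 214 212 172  21  19  22  17  18 141  90  54  75  27  30]
255 [79 55 54 55 53 53 52 52 52 51 51 51 50 50 50 50 50 50 51 52 51 51 52 52
 52 53 54 55 55 81 25 32]
260 [78 59 59 59 58 58 57 58 58 58 57 57 57 58 57 57 57 58 58 57 57 58 58 58
 58 59 59 59 59 85 32 36]
265 [86 61 62 61 61 61 60 61 60 61 61 60 61 60 61 60 60 61 60 60 60 60 60 60
 61 61 61 61 61 90 31 35]
```

Call:
drive_tool(
  deltas=[
    [[0,0,7,0,0,0,0.5],[0,0,14,0,0,0,0.5],[0,0,20,0,0,0,0.5],[0,0,20,0,0,0,0.5]],
  ],
)

```text
time: 4.68
tool_pos: [407.4, 142.9, 73.0]
orientation: [-0.018, 0.951, -0.06, -0.303]
wrist_force: [-1.0, -1.0, 0.0]
width: 0.753
finger_force: 0.0
```

Call:
drive_tool(
  deltas=[
    [[0,0,0,0,0,0,-1],[0,0,0,0,0,0,-1],[0,0,0,0,0,0,-1],[0,0,0,0,0,0,-1],[0,0,0,0,0,0,-1]],
  ],
)

```text
time: 5.1
tool_pos: [409.4, 143.2, 74.2]
orientation: [-0.019, 0.952, -0.06, -0.301]
wrist_force: [0.3, -0.3, -0.6]
width: 0.456
finger_force: 0.0
```

Call:
drive_tool(
  deltas=[
    [[0,0,0,0,0,0,-1],[0,0,0,0,0,0,-1]],
  ],
)

```text
time: 5.27
tool_pos: [409.4, 143.2, 74.2]
orientation: [-0.019, 0.952, -0.06, -0.301]
wrist_force: [0.3, 0.3, 0.6]
width: 0.363
finger_force: 35.0
```

Gripped: 0.363 × 87 ≈ 32 mm at 35 N. I'll lift straight up, clear of the cleat.

Call:
drive_tool(
  deltas=[
    [[-6,0,-8,0,0,0,-1],[-18,0,-25,0,0,0,-1],[-34,0,-49,0,0,0,-1],[-52,0,-74,0,0,0,-1],[-69,0,-98,0,0,0,-1]],
  ],
)

```text
time: 5.68
tool_pos: [408.9, 143.0, 195.7]
orientation: [-0.018, 0.952, -0.06, -0.301]
wrist_force: [0.9, 0.3, -1.8]
width: 0.36
finger_force: 35.0
```

```bash
cat >> mv.py <<'E'
def place(gX,gY,zt): return loc(pg,[gX,gY,zt])
E
python3 - <<'E'
from mv import *
s,p,r=st();print(s['width'],s['finger_force'],p)
P0=np.array([409.4,143.2,74.2]);G=np.array([gx,-np.cross(gx,gz),gz]);print('tcp in glide',G@(P0-gend)-[75,0,0])
to(place(-172,0,120),RP(),'above')
print(place(-172,0,120))
im=snap('wrist','w5.png'); cv2.imwrite('pics/w5b.png',im[60:270,130:400,::-1])
E
```

```text
0.3603622326520035 34.96971845626831 [408.88056532 143.01689413 195.72129954]
tcp in glide [ 61.91824823  -1.34829093 -12.61436257]
above shift [144.3 211.3  -8.7] rot [27.7 27.4 87.5] dist 256.0
[504.54466475 -82.00295896 120.        ]
```

View pics/w5b.png

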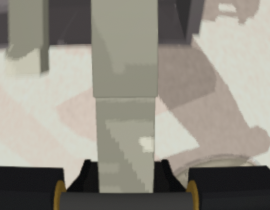

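Call:
drive_tool(
  deltas=[
    [[0,0,0,1.8,1.8,5.8,-1],[0,0,0,3.7,3.6,11.7,-1],[0,0,0,5.5,5.5,17.5,-1],[0,0,0,7.4,7.3,23.3,-1],[0,0,0,9.2,9.1,29.2,-1]],
  ],
)

```text
time: 6.15
tool_pos: [409.0, 142.9, 194.3]
orientation: [-0.013, 0.921, -0.325, -0.214]
wrist_force: [1.0, -0.4, -2.8]
width: 0.365
finger_force: 35.0
```

Call:
drive_tool(
  deltas=[
    [[0,0,0,1.8,1.8,5.8,-1],[0,0,0,3.7,3.6,11.7,-1],[0,0,0,5.5,5.5,17.5,-1],[0,0,0,7.4,7.3,23.3,-1],[0,0,0,9.2,9.1,29.2,-1]],
  ],
)

```text
time: 6.57
tool_pos: [408.7, 142.8, 194.4]
orientation: [-0.006, 0.82, -0.562, -0.111]
wrist_force: [0.0, -0.3, -2.1]
width: 0.36
finger_force: 35.0
```

Call:
drive_tool(
  deltas=[
    [[0,0,0,1.8,1.8,5.8,-1],[0,0,0,3.7,3.6,11.7,-1],[0,0,0,5.5,5.5,17.5,-1],[0,0,0,7.4,7.3,23.3,-1],[0,0,0,9.2,9.1,29.2,-1]],
  ],
)

```text
time: 6.98
tool_pos: [408.6, 142.9, 194.4]
orientation: [-0.001, -0.655, 0.756, -0.0]
wrist_force: [-0.2, -0.2, -1.8]
width: 0.363
finger_force: 35.0
```

```bash
python3 - <<'E'
from mv import *
s,p,r=st();print(s['joints'].round(2))
to(place(-172,0,120),RP(),'above')
E
```

```text
[ 0.72  0.06 -0.44  0.   -1.08 -0.86]
above shift [ 208.9 -127.    74.7] rot [ 0.  -0.1 -0.4] dist 256.0
```

Call:
drive_tool(
  deltas=[
    [[20,-12,0,0,0,0,-1],[45,-27,0,0,0,0,-1],[75,-45,0,0,0,0,-1],[105,-64,0,0,0,-0.4,-1]],
  ],
)

```text
time: 7.32
tool_pos: [457.8, 29.7, 194.4]
orientation: [-0.001, -0.66, 0.751, 0.001]
wrist_force: [0.8, 0.2, -2.2]
width: 0.358
finger_force: 35.0
```

Call:
drive_tool(
  deltas=[
    [[30,-18,5,0,0,0,-1],[60,-36,15,0,0,0,-1],[85,-52,30,0,0,0,-1],[104,-63,50,0,0,0,-1],[104,-63,70,0,0,0,-1]],
  ],
)

```text
time: 7.73
tool_pos: [508.3, -83.9, 123.4]
orientation: [-0.001, -0.658, 0.753, -0.0]
wrist_force: [0.5, -0.5, -2.5]
width: 0.363
finger_force: 35.0
```

Call:
drive_tool(
  deltas=[
    [[0,0,0,0,0,0,-1],[0,0,0,0,0,0,-1],[0,0,0,0,0,0,-1]],
  ],
)

```text
time: 7.98
tool_pos: [507.6, -80.5, 125.1]
orientation: [-0.0, -0.66, 0.751, -0.0]
wrist_force: [-0.4, 0.5, -1.3]
width: 0.364
finger_force: 35.0
```

```bash
python3 - <<'E'
from mv import *
s,p,r=st()
to(place(-172,0,20),RP(),'down')
cam('wrist')
p_=imaging.camera_params('wrist');K=np.array(p_['K']);rr=R.from_rotvec(np.ravel(p_['rvec'])).as_matrix();t=np.ravel(p_['tvec'])
im=imaging.get_image('wrist')
def fe(P):
    c=rr@P+t; th=np.arctan2(np.hypot(c[0],c[1]),c[2]); return K[:2,2]+K[0,0]*th*c[:2]/np.hypot(c[0],c[1])
# predicted glide features in tool frame (blue dots) and plate outline (red)
for x,z in((10,31.8),(-50,31.8),(-75,20)):
  for y in(-16,16): 
    u=fe(p+r.apply([62-x,y,-12.6-z])); print(x,u.round(1)); cv2.circle(im,tuple(int(v) for v in u.round()),2,(0,0,255),-1)
def line(A,B,n=40,col=(255,0,0)):
    q=np.array([fe(loc(pg,np.array(A)+(np.array(B)-A)*k/n)) for k in range(n+1)]).round().astype(int); cv2.polylines(im,[q.reshape(-1,1,2)],False,col,1)
line([-195,45,12.],[55,45,12.]);line([-195,-45,12.],[55,-45,12.]);line([-195,-45,12.],[-195,45,12.]);line([55,-35,28.],[55,35,28.])
for k in range(3): cv2.circle(im,tuple(int(v) for v in fe(loc(pg,[0,0,186.]))),3,(0,255,0),-1)
cv2.imwrite('pics/w6.png',cv2.resize(im[0:300,60:460,::-1],(800,600)))
E
```

```text
down shift [  1.8   2.7 105.1] rot [ 0.  -0.   0.4] dist 105.0
10 [224.3 154.3]
10 [290.3 154.4]
-50 [223.6  31.4]
-50 [291.2  31.6]
-75 [226.5  -6.6]
-75 [288.   -6.5]
```

View pics/w6.png

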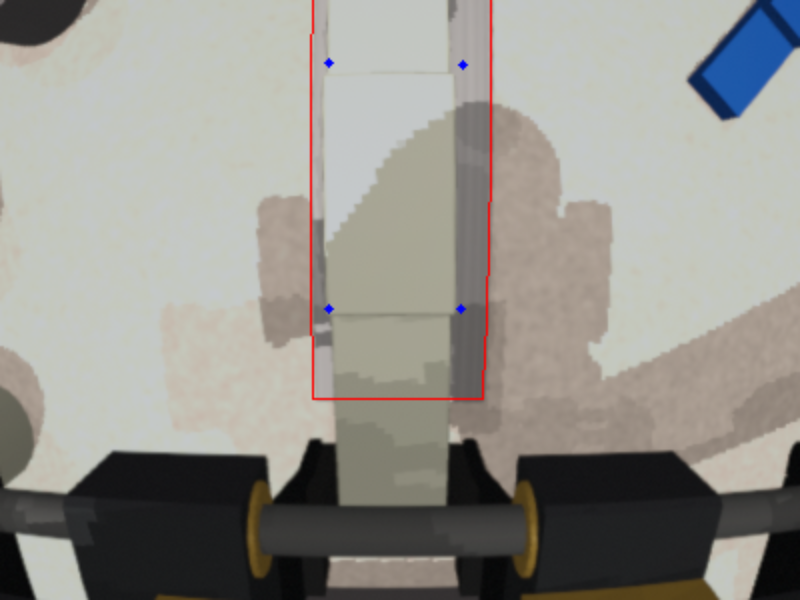

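The wrist view shows the glide held pad up. Its pad edges are at (390,72) and (392,314), the plate matches the red model outline, and the bar is yawed about 1.3° relative to the tool. I'll descend with a small yaw correction.

Call:
drive_tool(
  deltas=[
    [[0,1,20,0,0,0.5,-1],[1,2,45,0,0,1,-1],[2,2.5,70,0,0,1.5,-1],[2,2.5,85,0,0,1.5,-1],[2,2.5,90,0,0,1.5,-1]],
  ],
)

```text
time: 8.45
tool_pos: [503.2, -81.9, 33.0]
orientation: [-0.002, -0.65, 0.76, 0.001]
wrist_force: [-0.2, -0.1, -1.6]
width: 0.363
finger_force: 35.0
```

Call:
drive_tool(
  deltas=[
    [[0,0,2,0,0,0,-1],[0,0,4,0,0,0,-1],[0,0,6,0,0,0,-1],[0,0,8,0,0,0,-1],[0,0,8,0,0,0,-1]],
  ],
)

```text
time: 8.87
tool_pos: [504.5, -82.5, 26.4]
orientation: [-0.001, -0.65, 0.76, 0.0]
wrist_force: [-0.1, -0.2, -2.3]
width: 0.363
finger_force: 35.0
```

Call:
drive_tool(
  deltas=[
    [[0,0,1,0,0,0,-1],[0,0,2,0,0,0,-1],[0,0,3,0,0,0,-1],[0,0,3,0,0,0,-1],[0,0,3,0,0,0,-1]],
  ],
)

```text
time: 9.28
tool_pos: [504.0, -82.6, 22.8]
orientation: [-0.001, -0.65, 0.76, 0.001]
wrist_force: [0.1, -0.1, -1.4]
width: 0.361
finger_force: 35.0
```

Call:
drive_tool(
  deltas=[
    [[0,0,2,0,0,0,-1],[0,0,4,0,0,0,-1],[0,0,6,0,0,0,-1],[0,0,6,0,0,0,-1],[0,0,6,0,0,0,-1]],
  ],
)

```text
time: 9.7
tool_pos: [503.9, -82.6, 16.6]
orientation: [-0.001, -0.65, 0.76, 0.001]
wrist_force: [-0.6, 0.6, -1.8]
width: 0.362
finger_force: 35.0
```

Call:
drive_tool(
  deltas=[
    [[0,0,1.5,0,0,0,-1],[0,0,3,0,0,0,-1],[0,0,3,0,0,0,-1],[0,0,3,0,0,0,-1]],
  ],
  grip_force=25,
)

```text
time: 10.03
tool_pos: [503.9, -82.6, 13.8]
orientation: [-0.001, -0.65, 0.76, 0.001]
wrist_force: [1.6, -0.3, -1.4]
width: 0.36
finger_force: 25.0
```

Call:
drive_tool(
  deltas=[
    [[0,0,1,0,0,0,-1],[0,0,2,0,0,0,-1],[0,0,2,0,0,0,-1],[0,0,2,0,0,0,-1]],
  ],
)

```text
time: 10.37
tool_pos: [504.0, -82.6, 11.8]
orientation: [-0.001, -0.65, 0.76, 0.001]
wrist_force: [0.2, -0.2, -2.2]
width: 0.366
finger_force: 25.0
```

Call:
drive_tool(
  deltas=[
    [[0,0,1,0,0,0,-1],[0,0,2,0,0,0,-1],[0,0,2,0,0,0,-1],[0,0,2,0,0,0,-1]],
  ],
  grip_force=20,
)

```text
time: 10.7
tool_pos: [503.9, -82.6, 9.8]
orientation: [-0.001, -0.65, 0.76, 0.001]
wrist_force: [-0.4, -0.1, -1.2]
width: 0.366
finger_force: 20.0
```

Call:
drive_tool(
  deltas=[
    [[0,0,1,0,0,0,-1],[0,0,2,0,0,0,-1],[0,0,2,0,0,0,-1],[0,0,2,0,0,0,-1]],
  ],
)

```text
time: 11.03
tool_pos: [504.0, -82.6, 7.8]
orientation: [-0.001, -0.65, 0.76, 0.001]
wrist_force: [0.1, 0.4, -0.8]
width: 0.364
finger_force: 20.0
```

Call:
drive_tool(
  deltas=[
    [[0,0,1,0,0,0,-1],[0,0,2,0,0,0,-1],[0,0,2,0,0,0,-1],[0,0,2,0,0,0,-1]],
  ],
)

```text
time: 11.37
tool_pos: [503.9, -82.6, 5.8]
orientation: [-0.001, -0.65, 0.76, 0.001]
wrist_force: [0.2, -0.6, -2.2]
width: 0.362
finger_force: 20.0
```

Call:
drive_tool(
  deltas=[
    [[0,0,1,0,0,0,-1],[0,0,1.5,0,0,0,-1],[0,0,1.5,0,0,0,-1]],
  ],
)

```text
time: 11.62
tool_pos: [503.9, -82.6, 4.2]
orientation: [-0.001, -0.65, 0.76, 0.001]
wrist_force: [0.2, 1.4, -1.3]
width: 0.365
finger_force: 20.0
```

Call:
drive_tool(
  deltas=[
    [[0,0,1,0,0,0,-1],[0,0,1.5,0,0,0,-1],[0,0,1.5,0,0,0,-1]],
  ],
)

```text
time: 11.87
tool_pos: [503.9, -82.6, 2.7]
orientation: [-0.001, -0.65, 0.76, 0.001]
wrist_force: [0.7, 0.2, -0.7]
width: 0.369
finger_force: 20.0
```

Call:
drive_tool(
  deltas=[
    [[0,0,1,0,0,0,-1],[0,0,1.5,0,0,0,-1],[0,0,1.5,0,0,0,-1]],
  ],
)

```text
time: 12.12
tool_pos: [504.0, -82.6, 1.3]
orientation: [-0.001, -0.65, 0.76, 0.001]
wrist_force: [0.5, 0.3, -1.4]
width: 0.366
finger_force: 20.0
```

Call:
drive_tool(
  deltas=[
    [[0,0,1,0,0,0,-1],[0,0,1.5,0,0,0,-1],[0,0,1.5,0,0,0,-1]],
  ],
)

```text
time: 12.37
tool_pos: [504.1, -82.6, 0.4]
orientation: [-0.001, -0.65, 0.76, 0.0]
wrist_force: [-1.2, 1.5, 3.8]
width: 0.366
finger_force: 20.0
```

Call:
drive_tool(
  deltas=[
    [[0,0,1,0,0,0,-1],[0,0,1.5,0,0,0,-1],[0,0,1.5,0,0,0,-1]],
  ],
)

```text
time: 12.62
tool_pos: [504.2, -82.6, 0.4]
orientation: [-0.001, -0.65, 0.76, 0.0]
wrist_force: [-5.0, 2.5, 15.5]
width: 0.365
finger_force: 20.0
```

Call:
drive_tool(
  deltas=[
    [[0,0,-1,0,0,0,-1],[0,0,-1.5,0,0,0,-0.1],[0,0,-1.5,0,0,0,-0.1],[0,0,-1.5,0,0,0,-0.1],[0,0,-1.5,0,0,0,-0.1]],
  ],
  grip_force=8,
)

```text
time: 13.03
tool_pos: [504.0, -82.7, -0.4]
orientation: [-0.001, -0.65, 0.76, 0.001]
wrist_force: [1.8, 0.0, 0.5]
width: 0.447
finger_force: 0.0
```

```bash
python3 - <<'E'
from mv import *
s,p,r=st();print(s['wrist_force'],s['width'],p)
to(place(-172,0,0),RP(),'rel')
p_=imaging.camera_params('wrist');K=np.array(p_['K']);rr=R.from_rotvec(np.ravel(p_['rvec'])).as_matrix();t=np.ravel(p_['tvec'])
im=snap('wrist','w7.png')
O=-rr.T@t
def back(u,v,z):
    d=np.array([u,v])-K[:2,2]; th=np.hypot(*d)/K[0,0]; c=np.array([*(d/np.hypot(*d)*np.sin(th)),np.cos(th)]); w=rr.T@c
    P=O+w*(z-O[2])/w[2]; return R.from_euler('z',-pg[2]).apply(P-[*pg[:2],0])
hsv=cv2.cvtColor(im,cv2.COLOR_RGB2HSV).astype(int);g=im.astype(int)
for v in range(5,240,15):
    row=g[v,170:350]; d=np.abs(np.diff(cv2.GaussianBlur(row.astype(np.float32)[None],(3,1),0)[0],axis=0)).sum(1)
    pk=[i+170.5 for i in range(1,178) if d[i]>22 and d[i]>=d[i-1] and d[i]>d[i+1]]
    print(v,[(u,back(u,v,43.8).round(1)[:2].tolist(),back(u,v,32).round(1)[1]) for u in pk])
col=im[:250,257].astype(int).sum(1)/3; dd=np.diff(col); print([(i,int(dd[i]),back(257,i+.5,43.8)[0].round(1)) for i in range(249) if abs(dd[i])>6])
E
```

```text
[1.83460455 0.01303143 0.45135587] 0.4473566853429502 [ 5.03983333e+02 -8.26519999e+01 -3.98814814e-01]
rel shift [-0.7 -0.5 -0.4] rot [ 0.1 -0.1 -1.2] dist 1.0
5 [(178.5, [-42.9, 35.5], np.float64(38.5)), (223.5, [-45.0, 13.3], np.float64(14.5)), (283.5, [-45.7, -15.4], np.float64(-16.6)), (328.5, [-44.4, -37.6], np.float64(-40.7))]
20 [(177.5, [-51.0, 35.9], np.float64(38.9)), (223.5, [-53.0, 13.4], np.float64(14.5)), (283.5, [-53.7, -15.2], np.float64(-16.4)), (329.5, [-52.6, -37.7], np.float64(-40.8))]
35 [(177.5, [-58.9, 35.9], np.float64(38.9)), (223.5, [-60.8, 13.4], np.float64(14.6)), (284.5, [-61.4, -15.4], np.float64(-16.7)), (286.5, [-61.4, -16.4], np.float64(-17.7)), (330.5, [-60.4, -37.9], np.float64(-41.0))]
50 [(177.5, [-66.6, 35.9], np.float64(39.0)), (221.5, [-68.3, 14.5], np.float64(15.8)), (286.5, [-69.0, -16.2], np.float64(-17.5)), (311.5, [-68.6, -28.2], np.float64(-30.5)), (314.5, [-68.6, -29.7], np.float64(-32.1)), (324.5, [-68.3, -34.6], np.float64(-37.4)), (330.5, [-68.2, -37.6], np.float64(-40.7))]
65 [(177.5, [-74.2, 36.0], np.float64(39.1)), (220.5, [-75.7
[... 2328 characters left out ...]
5.5)), (318.5, [-151.6, -32.7], np.float64(-35.4))]
230 [(182.5, [-158.8, 39.1], np.float64(42.4)), (188.5, [-158.8, 35.8], np.float64(38.8)), (203.5, [-158.8, 27.6], np.float64(30.0)), (223.5, [-158.8, 17.0], np.float64(18.4)), (227.5, [-158.9, 14.9], np.float64(16.2)), (283.5, [-159.5, -14.4], np.float64(-15.6)), (288.5, [-159.6, -17.1], np.float64(-18.4)), (307.5, [-159.9, -27.2], np.float64(-29.4)), (328.5, [-160.4, -38.7], np.float64(-41.8))]
[(69, -27, np.float64(-78.5)), (156, -14, np.float64(-120.5)), (157, -16, np.float64(-121.0)), (158, 22, np.float64(-121.5)), (159, 7, np.float64(-122.0)), (192, -14, np.float64(-138.7)), (221, -9, np.float64(-154.3)), (235, 7, np.float64(-162.3))]
```

The glide lies flat on the plate. Its pad runs to gauge x=-121, so its origin is at -111. It sits within 1 mm of centre with about 0.7° of yaw. The wrist camera housing (76 mm ahead, 187 mm up) would reach the knob during the slide, so I'll lean the tool back 25°, regrip, and slide in that posture.

Call:
drive_tool(
  deltas=[
    [[2,0,-4,0,5,-0.3,0],[4,0,-4,0,10,-0.6,0],[6,0,-4,0,15,-0.9,0],[8,0,-4,0,20,-1,0],[8,0,-4,0,25,-1,0]],
  ],
)

```text
time: 13.5
tool_pos: [502.7, -90.6, 4.2]
orientation: [-0.167, -0.641, 0.736, -0.142]
wrist_force: [0.4, -1.1, 0.3]
width: 0.495
finger_force: 0.0
```

Call:
drive_tool(
  deltas=[
    [[0,0,0,0,0,0,0],[0,0,0,0,0,0,0],[0,0,0,0,0,0,0]],
  ],
)

```text
time: 13.75
tool_pos: [502.6, -90.5, 3.7]
orientation: [-0.165, -0.641, 0.737, -0.139]
wrist_force: [0.3, -0.7, 0.4]
width: 0.505
finger_force: 0.0
```

```bash
python3 - <<'E'
from mv import *
s,p,r=st();print(s['wrist_force'],s['width'],p,s['joints'].round(2))
Q=RP()*R.from_euler('y',25,degrees=True)
to(place(-163,-.5,3.6),Q,'rel')
print('gauge pos',R.from_euler('z',-pg[2]).apply(p-[*pg[:2],0]))
g=R.from_euler('z',pg[2]).apply([1,0,0]); print('gauge+x in tool',r.inv().apply(g).round(3),'up',r.inv().apply([0,0,1]).round(3))
E
```

```text
[ 0.32992386 -0.7164997   0.39475615] 0.5054424895895767 [502.64393977 -90.51860161   3.71083875] [ 0.34  0.49 -0.7   0.61 -0.7  -1.02]
rel shift [ 0.2 -0.2  0.2] rot [ 0.4  0.  -0.1] dist 0.0
gauge pos [-163.30513802   -0.72684268    3.71083875]
gauge+x in tool [ 0.907 -0.004  0.422] up [ 0.422  0.006 -0.906]
```

Call:
drive_tool(
  deltas=[
    [[0,0,0,0,0,0,-1],[0,0,0,0,0,0,-1],[0,0,0,0,0,0,-1],[0,0,0,0,0,0,-1]],
  ],
  grip_force=12,
)

```text
time: 14.08
tool_pos: [502.9, -90.9, 4.2]
orientation: [-0.165, -0.641, 0.737, -0.14]
wrist_force: [-0.1, -1.0, 1.4]
width: 0.359
finger_force: 12.0
```

Call:
drive_tool(
  deltas=[
    [[5.4,0,2.5,0,0,0,-1],[12.7,0,5.9,0,0,0,-1],[20,0,9.3,0,0,0,-1],[27.2,0,12.7,0,0,0,-1],[36.3,0,16.9,0,0,0,-1]],
  ],
)

```text
time: 14.5
tool_pos: [497.7, -130.7, 4.2]
orientation: [-0.165, -0.641, 0.736, -0.14]
wrist_force: [-0.4, 2.2, 3.8]
width: 0.368
finger_force: 12.0
```

```bash
python3 - <<'E'
from mv import *
s,p,r=st();print(s['wrist_force'],s['width'],s['finger_force'],p,s['joints'].round(2))
print('gauge pos',R.from_euler('z',-pg[2]).apply(p-[*pg[:2],0]))
print('rot to ideal',np.degrees((r.inv()*RP()*R.from_euler('y',25,degrees=True)).as_rotvec()))
E
```

```text
[-0.42431291  2.24268836  3.78480122] 0.368323299633871 11.990621834993362 [ 497.70984873 -130.69748639    4.21578992] [ 0.26  0.48 -0.73  0.68 -0.66 -1.  ]
gauge pos [-122.82840018   -0.1596303     4.21578992]
rot to ideal [ 0.30958439 -0.00920138 -0.0147453 ]
```

Call:
drive_tool(
  deltas=[
    [[7,0,3.3,0,0,0,-1],[15,0,7,0,0,0,-1],[23,0,10.7,0,0,0,-1],[30,0,14,0,0,0,-1],[36.3,0,16.9,0,0,0,-1]],
  ],
)

```text
time: 14.92
tool_pos: [491.8, -170.6, 4.2]
orientation: [-0.165, -0.641, 0.736, -0.14]
wrist_force: [1.1, 4.5, 4.9]
width: 0.367
finger_force: 12.0
```

Call:
drive_tool(
  deltas=[
    [[1,0,0.4,0,0,0,-1],[2,0,0.9,0,0,0,-1],[3,0,1.4,0,0,0,-1],[4,0,1.9,0,0,0,-1],[5,0,2.3,0,0,0,-1]],
  ],
)

```text
time: 15.33
tool_pos: [491.3, -175.1, 4.2]
orientation: [-0.165, -0.641, 0.736, -0.14]
wrist_force: [0.3, 4.5, 6.4]
width: 0.363
finger_force: 12.0
```

```bash
python3 - <<'E'
from mv import *
s,p,r=st();print(s['wrist_force'],s['width'],s['finger_force'],s['joints'].round(2))
print('gauge pos',R.from_euler('z',-pg[2]).apply(p-[*pg[:2],0]))
E
```

```text
[0.25691461 4.46845445 6.35579668] 0.36319375702540074 11.995338946580887 [ 0.15  0.47 -0.76  0.76 -0.62 -0.98]
gauge pos [-77.97183493  -0.51399259   4.21107116]
```

Call:
drive_tool(
  deltas=[
    [[0.7,0,0.3,0,0,0,-1],[1.4,0,0.6,0,0,0,-1],[2.1,0,0.9,0,0,0,-1],[2.8,0,1.2,0,0,0,-1],[3.6,0,1.6,0,0,0,-1]],
  ],
)

```text
time: 15.75
tool_pos: [490.7, -179.0, 4.2]
orientation: [-0.165, -0.641, 0.736, -0.14]
wrist_force: [0.3, 4.4, 5.5]
width: 0.365
finger_force: 12.0
```

Call:
drive_tool(
  deltas=[
    [[0.5,0,0.2,0,0,0,-1],[1,0,0.4,0,0,0,-1],[1.4,0,0.6,0,0,0,-1],[1.8,0,0.8,0,0,0,-1]],
  ],
)

```text
time: 16.08
tool_pos: [490.6, -180.0, 4.2]
orientation: [-0.164, -0.642, 0.736, -0.14]
wrist_force: [-2.8, 14.6, 9.9]
width: 0.366
finger_force: 12.0
```

Call:
drive_tool(
  deltas=[
    [[0.5,0,0.2,0,0,0,-1],[1,0,0.4,0,0,0,-1],[1.4,0,0.6,0,0,0,-1],[1.8,0,0.8,0,0,0,-1]],
  ],
)

```text
time: 16.42
tool_pos: [490.5, -181.0, 3.9]
orientation: [-0.163, -0.642, 0.736, -0.14]
wrist_force: [-2.7, 16.0, 9.0]
width: 0.364
finger_force: 12.0
```

Contact with the stop: 15 N at TCP gauge x≈-72, where home was predicted. Releasing and checking.

Call:
drive_tool(
  deltas=[
    [[0,0,0,0,0,0,0],[0,0,0,0,0,0,0],[0,0,0,0,0,0,0.1],[0,0,0,0,0,0,0.1]],
  ],
)

```text
time: 16.75
tool_pos: [488.5, -183.7, 3.6]
orientation: [-0.167, -0.641, 0.736, -0.139]
wrist_force: [-1.1, -0.2, 1.0]
width: 0.526
finger_force: 0.0
```

Call:
drive_tool(
  deltas=[
    [[0,0,-15,0,0,0,0.1],[0,0,-40,0,0,0,0.1],[0,0,-70,0,0,0,0.1],[0,0,-100,0,0,0,0.1],[0,0,-110,0,0,0,0.1]],
  ],
)

```text
time: 17.17
tool_pos: [499.1, -135.7, 107.0]
orientation: [-0.163, -0.641, 0.736, -0.141]
wrist_force: [0.3, 0.9, -0.3]
width: 0.55
finger_force: 0.0
```

Call:
drive_tool(
  deltas=[
    [[0,0,0,0,0,0,0.1],[0,0,0,0,0,0,0.1]],
  ],
)

```text
time: 17.33
tool_pos: [496.3, -137.2, 103.5]
orientation: [-0.166, -0.641, 0.736, -0.14]
wrist_force: [-0.1, -0.2, -0.5]
width: 0.549
finger_force: 0.0
```

```bash
python3 - <<'E'
from mv import *
s,p,r=st();print(s['wrist_force'],s['width'])
print('gauge pos',R.from_euler('z',-pg[2]).apply(p-[*pg[:2],0]))
p_=imaging.camera_params('wrist');K=np.array(p_['K']);rr=R.from_rotvec(np.ravel(p_['rvec'])).as_matrix();t=np.ravel(p_['tvec'])
im=snap('wrist','w8.png')
def fe(P):
    c=rr@P+t; th=np.arctan2(np.hypot(c[0],c[1]),c[2]); return K[:2,2]+K[0,0]*th*c[:2]/np.hypot(c[0],c[1])
def line(A,B,n=40,col=(255,0,0)):
    q=np.array([fe(loc(pg,np.array(A,float)+(np.array(B,float)-A)*k/n)) for k in range(n+1)])*4; cv2.polylines(big,[q.round().astype(int).reshape(-1,1,2)],False,col,1)
big=cv2.resize(im,None,fx=4,fy=4,interpolation=cv2.INTER_CUBIC)
for y in(-45,45): line([-195,y,12],[55,y,12])
for y in(-16,16):
  line([-95,y,32],[-30,y,32],col=(0,0,255)); line([-30,y,43.8],[30,y,43.8],col=(0,0,255)); line([-95,y,12],[-95,y,32],col=(0,0,255))
for x,z in((-95,32),(-95,12),(-30,43.8)): line([x,-16,z],[x,16,z],col=(0,0,255))
line([55,-35,28],[55,35,28],col=(0,160,0))
c=(fe(loc(pg,[-50.,0,32]))*4).astype(int);print(c/4)
x0=max(0,min(c[0]-400,2048-800));y0=max(0,min(c[1]-300,1536-600))
cv2.imwrite('pics/w8b.png',big[y0:y0+600,x0:x0+800,::-1])
E
```

```text
[-0.09097548 -0.17673111 -0.469134  ] 0.5490474080572939
gauge pos [-116.17667801   -0.7139991   103.52059767]
[254.75 154.5 ]
```

View pics/w8b.png

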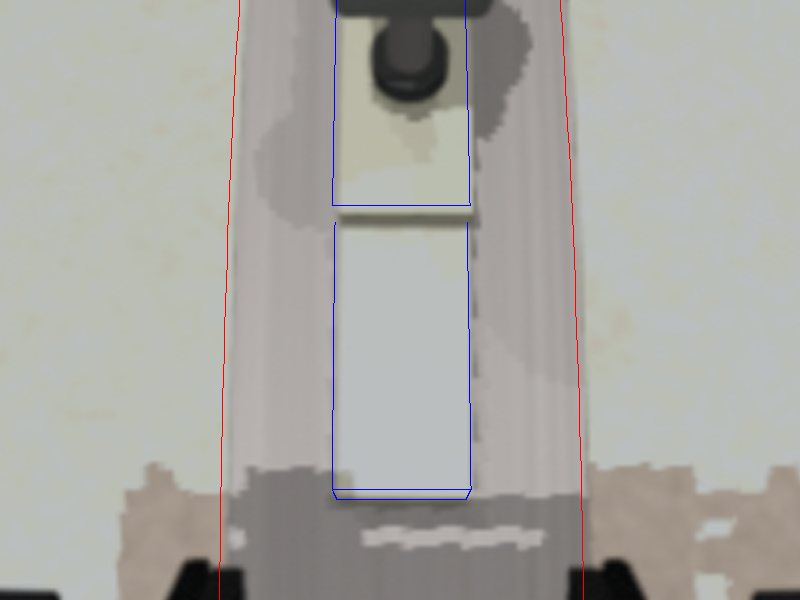

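The last view shows the glide home: pad under the foot at (410,60), plain end at (402,495) on the model outline, straight, and about 1 mm from centre. Next, the knob: go up, untilt, shut the fingers and move above it.

Call:
drive_tool(
  deltas=[
    [[10,0,-22,0,0,0,-1],[25,0,-54,0,0,0,-1],[40,0,-86,0,0,0,-1],[55,0,-118,0,0,0,-1],[63,0,-136,0,0,0,-1]],
  ],
  grip_force=20,
)

```text
time: 17.8
tool_pos: [498.1, -137.5, 255.9]
orientation: [-0.165, -0.64, 0.737, -0.141]
wrist_force: [1.6, 1.3, -0.6]
width: 0.255
finger_force: 0.0
```

Call:
drive_tool(
  deltas=[
    [[0,0,0,0,-6,0,-1],[0,0,0,0,-12,0,-1],[0,0,0,0,-19,0,-1],[0,0,0,0,-25,0,-1],[0,0,0,0,-25,0,-1]],
  ],
)

```text
time: 18.22
tool_pos: [497.4, -139.5, 253.2]
orientation: [-0.001, -0.653, 0.757, 0.003]
wrist_force: [0.7, -0.6, -0.7]
width: 0.009
finger_force: 0.0
```

```bash
python3 - <<'E'
from mv import *
s,p,r=st();print(s['wrist_force'],s['width'],s['joints'].round(2))
to(place(0,-1,225),RP(),'knob')
E
```

```text
[ 0.7324553  -0.61638321 -0.7339232 ] 0.009127114548783746 [ 0.04  0.17 -0.16 -0.   -1.25 -0.18]
knob shift [114.2   0.3  27.8] rot [ 0.4  0.2 -0.6] dist 118.0
```

Call:
drive_tool(
  deltas=[
    [[20,0,0,0,0,0,-1],[50,0,4,0,0,0,-1],[80,0,12,0.4,0,-0.6,-1],[105,0,22,0.4,0.2,-0.6,-1],[114,0,27,0.4,0.2,-0.6,-1]],
  ],
)

```text
time: 18.63
tool_pos: [479.2, -251.8, 223.3]
orientation: [-0.004, -0.659, 0.752, 0.001]
wrist_force: [-0.9, 0.6, 0.2]
width: 0.007
finger_force: 0.0
```

Call:
drive_tool(
  deltas=[
    [[0,0,5,0,0,0,-1],[0,0,10,0,0,0,-1],[0,0,15,0,0,0,-1],[0,0,15,0,0,0,-1]],
  ],
)

```text
time: 18.97
tool_pos: [481.3, -248.4, 210.4]
orientation: [-0.002, -0.661, 0.751, -0.001]
wrist_force: [0.3, -0.2, 0.3]
width: 0.009
finger_force: 0.0
```

```bash
python3 - <<'E'
from mv import *
s,p,r=st();print(s['wrist_force'],s['width'])
to(place(0,-1,186),RP(),'knob')
p_=imaging.camera_params('wrist');K=np.array(p_['K']);rr=R.from_rotvec(np.ravel(p_['rvec'])).as_matrix();t=np.ravel(p_['tvec'])
def fe(P):
    c=rr@P+t; th=np.arctan2(np.hypot(c[0],c[1]),c[2]); return K[:2,2]+K[0,0]*th*c[:2]/np.hypot(c[0],c[1])
im=snap('wrist','w9.png');g=im.mean(2)
print('knob pred',[fe(loc(pg,[x,y,186.])).round(1) for x,y in((0,0),(18,0),(0,18),(0,-18),(-18,0))],'tcp',fe(p),fe(p-[0,0,-20]))
for v in range(190,260,6): print(v,g[v,205:310:4].astype(int))
E
```

```text
[ 0.30507801 -0.15006447  0.29900045] 0.009426432023567822
knob shift [ 3.9  0.6 24.5] rot [ 0.1 -0.2  0.5] dist 25.0
knob pred [array([256.1, 203.2]), array([256.3, 179.9]), array([232.1, 203. ]), array([280.1, 203.4]), array([255.9, 225.4])] tcp [256.73224682 220.25066275] [256.91428462 232.26152934]
190 [198 196 196 196 200 175 178 173 151  18  21  20  21  21  20  21  21  19
  65 112 108 113 158 157 168 168 168]
196 [196 200 195 196 196 175 178 172  23  19  20  19  20  20  20  19  20  20
  20 104 108 115 155 156 168 167 168]
202 [197 197 198 198 199 175 178 185  18  21  19  19  20  19  19  18  19  17
  23 118 132 141 156 161 157 155 154]
208 [197 195 197 198 199 176 178 186  20  18  18  18  16  16  16  15  16  17
  17 118 130 145 157 155 157 153 157]
214 [197 201 198 196 197 176 178 187 130  18  17  18  16  17  18  16  17  15
  23 132 128 150 155 159 158 155 160]
220 [197 198 197 197 197 175 178 185 186  72  11  16  16  15  17  12  10  80
 128 130 126 154 158 156 156 155 155]
226 [196 199 199 195 200 174 176 185 185  18  10  18  19  39  18  11   9 116
 125 127 124 152 156 155 156 155 151]
232 [22 21 23 23 23 23 23 24 23 14 12 17 19 58 17 16 10 23 23 23 23 23 24 23
 24 23 23]
238 [23 23 23 22 23 22 22 23 23 14 11 19 16 48 17 18 10 21 23 23 23 23 21 25
 23 23 23]
244 [22 23 23 23 22 23 23 24 24 64 16 17 17 47 20 18 45 47 22 22 23 23 23 22
 22 22 24]
250 [23 24 23 23 24 22 23 24 26 70 14 18 18 68 18 18 55 69 23 23 23 23 23 22
 21 22 23]
256 [30 30 30 31 34 32 35 35 34 70 48 51 51 50 51 51 53 80 34 34 33 33 34 33
 34 33 34]
```

Call:
drive_tool(
  deltas=[
    [[2,0.5,6,0,0,0,-1],[4,0.5,12,0,0,0.5,-1],[4,0.5,18,0,0,0.5,-1],[4,0.5,22,0,0,0.5,-1],[4,0.5,22,0,0,0.5,-1]],
  ],
)

```text
time: 19.43
tool_pos: [480.0, -253.3, 188.5]
orientation: [-0.002, -0.657, 0.754, -0.001]
wrist_force: [0.6, 1.2, -0.3]
width: 0.007
finger_force: 0.0
```

Call:
drive_tool(
  deltas=[
    [[0,0,1,0,0,0,-1],[0,0,2,0,0,0,-1],[0,0,3,0,0,0,-1],[0,0,4,0,0,0,-1],[0,0,5,0,0,0,-1]],
  ],
)

```text
time: 19.85
tool_pos: [480.9, -253.7, 184.9]
orientation: [-0.001, -0.657, 0.754, -0.002]
wrist_force: [0.2, 0.8, 0.3]
width: 0.004
finger_force: 0.0
```

Call:
drive_tool(
  deltas=[
    [[0,0,1,0,0,0,-1],[0,0,2,0,0,0,-1],[0,0,3,0,0,0,-1],[0,0,4,0,0,0,-1],[0,0,5,0,0,0,-1]],
  ],
)

```text
time: 20.27
tool_pos: [480.8, -253.7, 179.7]
orientation: [-0.001, -0.657, 0.754, -0.002]
wrist_force: [0.1, -0.9, -0.9]
width: 0.006
finger_force: 0.0
```

Call:
drive_tool(
  deltas=[
    [[0,0,1,0,0,0,-1],[0,0,2,0,0,0,-1],[0,0,3,0,0,0,-1],[0,0,4,0,0,0,-1],[0,0,5,0,0,0,-1]],
  ],
)

```text
time: 20.68
tool_pos: [480.8, -253.7, 174.7]
orientation: [-0.001, -0.657, 0.754, -0.002]
wrist_force: [-0.2, -1.0, 0.1]
width: 0.007
finger_force: 0.0
```

Call:
drive_tool(
  deltas=[
    [[0,0,0.5,0,0,0,-1],[0,0,1,0,0,0,-1],[0,0,1.5,0,0,0,-1],[0,0,2,0,0,0,-1]],
  ],
)

```text
time: 21.02
tool_pos: [480.8, -253.7, 172.8]
orientation: [-0.001, -0.657, 0.754, -0.002]
wrist_force: [-0.2, 0.1, 0.7]
width: 0.002
finger_force: 0.0
```

Call:
drive_tool(
  deltas=[
    [[0,0,0.5,0,0,0,-1],[0,0,1,0,0,0,-1],[0,0,1.5,0,0,0,-1],[0,0,2,0,0,0,-1]],
  ],
)

```text
time: 21.35
tool_pos: [480.8, -253.7, 170.8]
orientation: [-0.001, -0.657, 0.754, -0.002]
wrist_force: [-0.2, -0.4, -0.1]
width: 0.007
finger_force: 0.0
```

Call:
drive_tool(
  deltas=[
    [[0,0,1,0,0,0,-1],[0,0,2,0,0,0,-1],[0,0,3,0,0,0,-1],[0,0,3,0,0,0,-1]],
  ],
)

```text
time: 21.68
tool_pos: [480.6, -253.7, 167.5]
orientation: [-0.001, -0.657, 0.754, -0.002]
wrist_force: [-0.0, -0.4, -0.5]
width: 0.006
finger_force: 0.0
```

Call:
drive_tool(
  deltas=[
    [[0,0,1,0,0,0,-1],[0,0,2,0,0,0,-1],[0,0,3,0,0,0,-1],[0,0,3,0,0,0,-1]],
  ],
)

```text
time: 22.02
tool_pos: [480.7, -253.7, 164.6]
orientation: [-0.001, -0.657, 0.754, -0.002]
wrist_force: [-0.3, -0.4, -0.1]
width: 0.004
finger_force: 0.0
```

Call:
drive_tool(
  deltas=[
    [[0,0,1,0,0,0,-1],[0,0,2,0,0,0,-1],[0,0,2,0,0,0,-1]],
  ],
)

```text
time: 22.27
tool_pos: [480.7, -253.7, 162.6]
orientation: [-0.001, -0.657, 0.754, -0.002]
wrist_force: [-0.2, -0.1, -0.1]
width: 0.004
finger_force: 0.0
```

```bash
python3 - <<'E'
from mv import *
s,p,r=st()
print('gauge pos',R.from_euler('z',-pg[2]).apply(p-[*pg[:2],0]))
p_=imaging.camera_params('wrist');K=np.array(p_['K']);rr=R.from_rotvec(np.ravel(p_['rvec'])).as_matrix();t=np.ravel(p_['tvec'])
def fe(P):
    c=rr@P+t; th=np.arctan2(np.hypot(c[0],c[1]),c[2]); return K[:2,2]+K[0,0]*th*c[:2]/np.hypot(c[0],c[1])
im=snap('wrist','w10.png');g=im.mean(2)
for h in(186,180,175): print(h,[fe(loc(pg,[x,y,float(h)])).round(1).tolist() for x,y in((18,-1),(0,17),(0,-19),(-18,-1))])
for v in range(160,232,6): print(v,g[v,213:305:4].astype(int))
print(g[140:232:3,257].astype(int))
E
```

```text
gauge pos [  1.3383016   -0.32540204 162.58770862]
186 [[258.0, 208.4], [228.2, 236.4], [287.7, 236.3], [257.9, 262.4]]
180 [[257.9, 205.1], [229.0, 232.4], [286.7, 232.3], [257.8, 257.8]]
175 [[257.9, 202.5], [229.6, 229.2], [286.0, 229.1], [257.8, 254.2]]
160 [196 193 127 164 161 126 150 108 110 108 109 109 110 110 110 110  91 110
 110 107 106 139 152]
166 [195 194 178 178 175 175 132  91  93  97  93  92  93  95  96  92  81 111
 110 107 105 144 151]
172 [194 194 177 179 173 175 141  91  94  93  93  93  94  92  92  90  78 110
 110 108 107 140 147]
178 [198 196 175 179 173 174 140  91  93  93  93  92  92  92  91  92  80 110
 111 108 107 148 155]
184 [192 192 175 178 172 173 170  90  92  92  92  92  92  90  89  91  86 110
 111 108 107 152 150]
190 [198 197 174 177 172 173 170  89  92  93  92  91  91  91  91  90  88 110
 111 108 107 146 164]
196 [195 195 174 178 171 172 169  89  92  93  92  91  91  91  92  91  92 110
 111 109 108 146 154]
202 [196 198 174 177 171 163 160  89  92  92  91  90  91  90  85  85  85 110
 111 109 108 134 159]
208 [196 198 172 177 170 162 160  88  45  13  14  13  13  12  13  74 106 117
 111 108 109 157 153]
214 [198 197 174 176 170 162  88  10  14  19  22  24  20  20  18  13  12 122
 134 132 134 154 156]
220 [197 201 169 175 170 123  13  11  10  18  17  18  17  13  11  15  18  11
 133 132 132 159 161]
226 [195 196 169 174 168  15  15  14  12  17  17  17  19  13  10  16  15  16
  43 129 131 156 158]
[112 111 110 110 110 110 109 109 107  93  92  93  93  93  93  92  91  91
  91  91  92  89  14  15  17  19  16  18  17  18  18]
```

Call:
drive_tool(
  deltas=[
    [[0,0,1,0,0,0,-1],[0,0,2,0,0,0,-1],[0,0,2,0,0,0,-1]],
  ],
)

```text
time: 22.57
tool_pos: [480.9, -253.8, 160.9]
orientation: [-0.001, -0.657, 0.754, -0.002]
wrist_force: [0.9, -0.5, 0.7]
width: 0.009
finger_force: 0.6
```

Call:
drive_tool(
  deltas=[
    [[0,0,1,0,0,0,-1],[0,0,2,0,0,0,-1],[0,0,2,0,0,0,-1]],
  ],
)

```text
time: 22.82
tool_pos: [480.9, -253.8, 158.8]
orientation: [-0.001, -0.657, 0.754, -0.002]
wrist_force: [0.2, 0.4, 1.5]
width: 0.009
finger_force: 0.6
```

Call:
drive_tool(
  deltas=[
    [[0,0,1,0,0,0,-1],[0,0,2,0,0,0,-1],[0,0,2,0,0,0,-1]],
  ],
)

```text
time: 23.07
tool_pos: [480.9, -253.8, 156.7]
orientation: [-0.001, -0.657, 0.754, -0.002]
wrist_force: [0.3, -0.1, 1.9]
width: 0.002
finger_force: 0.7
```

Call:
drive_tool(
  deltas=[
    [[0,0,1,0,0,0,-1],[0,0,2,0,0,0,-1],[0,0,3,0,0,0,-1],[0,0,3,0,0,0,-1]],
  ],
)

```text
time: 23.4
tool_pos: [480.9, -253.8, 153.7]
orientation: [-0.001, -0.657, 0.754, -0.002]
wrist_force: [-0.7, 0.0, 1.6]
width: 0.009
finger_force: 0.7
```

Call:
drive_tool(
  deltas=[
    [[0,0,1,0,0,0,-1],[0,0,2,0,0,0,-1],[0,0,2,0,0,0,-1]],
  ],
)

```text
time: 23.65
tool_pos: [480.9, -253.8, 151.7]
orientation: [-0.001, -0.657, 0.754, -0.002]
wrist_force: [1.0, 0.1, 2.9]
width: 0.003
finger_force: 0.8
```

Call:
drive_tool(
  deltas=[
    [[0,0,0.5,0,0,0,-1],[0,0,1,0,0,0,-1],[0,0,1,0,0,0,-1]],
  ],
)

```text
time: 23.9
tool_pos: [480.9, -253.8, 150.8]
orientation: [-0.001, -0.657, 0.754, -0.002]
wrist_force: [-0.4, -0.0, 1.6]
width: 0.004
finger_force: 0.8
```

Call:
drive_tool(
  deltas=[
    [[0,0,0.5,0,0,0,-1],[0,0,1,0,0,0,-1],[0,0,1,0,0,0,-1]],
  ],
)

```text
time: 24.15
tool_pos: [480.9, -253.8, 149.8]
orientation: [-0.001, -0.657, 0.754, -0.002]
wrist_force: [0.4, 0.1, 1.6]
width: 0.003
finger_force: 0.9
```

Call:
drive_tool(
  deltas=[
    [[0,0,0.5,0,0,0,-1],[0,0,1,0,0,0,-1],[0,0,1,0,0,0,-1]],
  ],
)

```text
time: 24.4
tool_pos: [480.8, -253.8, 148.8]
orientation: [-0.001, -0.657, 0.754, -0.002]
wrist_force: [0.6, -0.1, 1.0]
width: 0.001
finger_force: 0.9
```

Call:
drive_tool(
  deltas=[
    [[0,0,0.3,0,0,0,-1],[0,0,0.7,0,0,0,-1],[0,0,0.7,0,0,0,-1]],
  ],
)

```text
time: 24.65
tool_pos: [480.9, -253.8, 148.1]
orientation: [-0.001, -0.657, 0.754, -0.002]
wrist_force: [0.1, 0.2, 2.0]
width: 0.009
finger_force: 0.9
```

Call:
drive_tool(
  deltas=[
    [[0,0,0.3,0,0,0,-1],[0,0,0.7,0,0,0,-1],[0,0,0.7,0,0,0,-1]],
  ],
)

```text
time: 24.9
tool_pos: [480.9, -253.8, 147.4]
orientation: [-0.001, -0.657, 0.754, -0.002]
wrist_force: [0.2, -0.3, 1.7]
width: 0.009
finger_force: 1.1
```

Call:
drive_tool(
  deltas=[
    [[0,0,0.3,0,0,0,-1],[0,0,0.7,0,0,0,-1],[0,0,0.7,0,0,0,-1]],
  ],
)

```text
time: 25.15
tool_pos: [480.9, -253.8, 146.9]
orientation: [-0.001, -0.657, 0.754, -0.002]
wrist_force: [-0.0, 0.8, 3.1]
width: 0.007
finger_force: 1.7
```

Call:
drive_tool(
  deltas=[
    [[0,0,0.4,0,0,0,-1],[0,0,0.8,0,0,0,-1],[0,0,1.2,0,0,0,-1],[0,0,1.2,0,0,0,-1]],
  ],
)

```text
time: 25.48
tool_pos: [480.9, -253.9, 145.9]
orientation: [-0.001, -0.657, 0.754, -0.002]
wrist_force: [-0.2, 1.0, 6.0]
width: 0.004
finger_force: 2.8
```

Call:
drive_tool(
  deltas=[
    [[0,0,0.3,0,0,0,-1],[0,0,0.6,0,0,0,-1],[0,0,0.6,0,0,0,-1],[0,0,0.6,0,0,0,-1],[0,0,0.6,0,0,0,-1]],
  ],
)

```text
time: 25.9
tool_pos: [480.9, -253.9, 145.6]
orientation: [-0.001, -0.657, 0.754, -0.002]
wrist_force: [-0.5, 0.7, 5.6]
width: 0.005
finger_force: 3.2
```

Call:
drive_tool(
  deltas=[
    [[0,0,0,0,0,0,-1],[0,0,0,0,0,0,-1],[0,0,0,0,0,0,-1],[0,0,0,0,0,0,-1],[0,0,0,0,0,0,-1]],
  ],
)

```text
time: 26.32
tool_pos: [480.9, -253.9, 145.6]
orientation: [-0.001, -0.657, 0.754, -0.002]
wrist_force: [-1.6, 1.0, 6.9]
width: 0.003
finger_force: 3.2
```

Call:
drive_tool(
  deltas=[
    [[0,0,0,0,0,0,-1],[0,0,0,0,0,0,-1],[0,0,0,0,0,0,-1],[0,0,0,0,0,0,-1],[0,0,0,0,0,0,-1]],
  ],
)

```text
time: 26.73
tool_pos: [480.9, -253.9, 145.6]
orientation: [-0.001, -0.657, 0.754, -0.002]
wrist_force: [-0.5, 1.6, 5.8]
width: 0.005
finger_force: 3.2
```

Call:
drive_tool(
  deltas=[
    [[0,0,0,0,0,0,-1],[0,0,0,0,0,0,-1],[0,0,0,0,0,0,-1],[0,0,0,0,0,0,-1],[0,0,0,0,0,0,-1]],
  ],
)

```text
time: 27.15
tool_pos: [480.9, -253.9, 145.6]
orientation: [-0.001, -0.657, 0.754, -0.002]
wrist_force: [-0.3, 1.3, 6.8]
width: 0.002
finger_force: 3.2
```

Call:
drive_tool(
  deltas=[
    [[0,0,0.3,0,0,0,-1],[0,0,0.3,0,0,0,-1],[0,0,0.3,0,0,0,-1],[0,0,0.3,0,0,0,-1],[0,0,0.3,0,0,0,-1]],
  ],
)

```text
time: 27.57
tool_pos: [480.9, -253.9, 145.4]
orientation: [-0.001, -0.657, 0.754, -0.002]
wrist_force: [-1.2, 1.5, 7.0]
width: 0.006
finger_force: 3.5
```

Call:
drive_tool(
  deltas=[
    [[0,0,0,0,0,0,-1],[0,0,0,0,0,0,-1],[0,0,0,0,0,0,-1],[0,0,0,0,0,0,-1],[0,0,0,0,0,0,-1]],
  ],
)

```text
time: 27.98
tool_pos: [480.9, -253.9, 145.4]
orientation: [-0.001, -0.657, 0.754, -0.002]
wrist_force: [-0.7, 1.4, 6.8]
width: 0.006
finger_force: 3.5
```

Call:
drive_tool(
  deltas=[
    [[0,0,0,0,0,0,-1],[0,0,0,0,0,0,-1],[0,0,0,0,0,0,-1],[0,0,0,0,0,0,-1],[0,0,0,0,0,0,-1]],
  ],
)

```text
time: 28.4
tool_pos: [480.9, -253.9, 145.4]
orientation: [-0.001, -0.657, 0.754, -0.002]
wrist_force: [-2.2, 2.0, 6.2]
width: 0.006
finger_force: 3.5
```

Call:
drive_tool(
  deltas=[
    [[0,0,-4,0,0,0,-1],[0,0,-8,0,0,0,-1],[0,0,-12,0,0,0,-1],[0,0,-16,0,0,0,-1],[0,0,-22,0,0,0,-1]],
  ],
)

```text
time: 28.82
tool_pos: [480.0, -253.5, 166.1]
orientation: [-0.002, -0.657, 0.754, -0.001]
wrist_force: [-0.6, 0.4, 0.2]
width: 0.006
finger_force: 0.0
```

Call:
drive_tool(
  deltas=[
    [[0,0,-15,0,0,0,-1],[0,0,-30,0,0,0,-1],[0,0,-50,0,0,0,-1],[0,0,-70,0,0,0,-1],[0,0,-70,0,0,0,-1]],
  ],
)

```text
time: 29.23
tool_pos: [482.4, -254.3, 240.9]
orientation: [0.0, -0.657, 0.754, -0.005]
wrist_force: [1.0, 0.1, 0.0]
width: 0.005
finger_force: 0.0
```

Call:
drive_tool(
  deltas=[
    [[0,0,0,0,0,0,-1],[0,0,0,0,0,0,-1],[0,0,0,0,0,0,-1]],
  ],
)

```text
time: 29.48
tool_pos: [479.9, -253.1, 235.3]
orientation: [-0.002, -0.657, 0.754, -0.0]
wrist_force: [0.4, 0.1, -1.0]
width: 0.005
finger_force: 0.0
```

```bash
python3 - <<'E'
from mv import *
s,p,r=st();print(s['wrist_force'],s['finger_force'],p,s['time'])
# numeric before/after check: scene & top differences away from robot; block end in scene view
a=cv2.imread('pics/s0.png')[:,:,::-1].astype(int);b=snap('scene','s9.png').astype(int)
d=(np.abs(a-b).max(2)>40).astype(np.uint8);d=cv2.morphologyEx(d,cv2.MORPH_OPEN,np.ones((3,3),np.uint8))
n,_,st_,c=cv2.connectedComponentsWithStats(d)
print([(st_[i].tolist()) for i in range(1,n) if st_[i][4]>15])
q=proj('scene',[loc(pg,[x,y,z]) for x,y,z in((-95,16,12.),(-95,-16,32.),(-95,16,32.),(-30,16,43.8),(0,0,186.))]);print(q.round(1).tolist())
p0,=[q[2]];
for v in range(int(p0[1])-8,int(p0[1])+12,2): print(v,b[v,int(p0[0])-16:int(p0[0])+14:2].mean(1).astype(int))
E
```

```text
[ 0.44913876  0.1152838  -1.01831279] 0.0 [ 479.8551312  -253.09916684  235.27011413] 29.4833
[[116, 0, 69, 95, 3076], [159, 1, 16, 17, 164], [312, 0, 39, 36, 837], [165, 15, 33, 92, 812], [292, 22, 19, 35, 299], [330, 35, 7, 16, 67], [54, 70, 67, 53, 1636], [126, 74, 7, 5, 30], [169, 75, 153, 46, 2110], [125, 84, 5, 9, 40], [136, 99, 12, 11, 76], [61, 104, 75, 108, 3951], [173, 105, 22, 8, 77], [143, 108, 20, 19, 237], [118, 118, 17, 14, 155], [174, 123, 20, 15, 226], [244, 178, 20, 31, 334], [141, 199, 5, 4, 17], [136, 209, 5, 9, 31], [143, 208, 31, 33, 478], [256, 209, 10, 8, 59], [145, 242, 5, 5, 21], [129, 256, 6, 4, 19]]
[[172.1, 252.5], [167.9, 240.2], [171.0, 248.6], [147.8, 253.9], [123.7, 221.8]]
240 [ 92  82  74  70  70  70  74  71  69  68  68  79 105 108 113]
242 [ 71  73  76  75  80  87  90  83  68  69  69  90 107 108 110]
244 [ 75  79  88  90  91  93  94 100  75  69  69  91 107 108 110]
246 [ 92  92  94  96 108 123 135 135  97  73  84 103 108 108 109]
248 [104 113 133 135 142 142 142 138 111  99 106 108 109 113 115]
250 [140 142 143 143 139 129 110  92  84 106 112 114 114 115 114]
252 [140 140 131 118  92  80  77  81  86 107 116 114 114 114 114]
254 [112  94  83  78  79  85  93 104 111 112 113 113 114 114 112]
256 [ 78  80  83  95 104 111 113 114 113 113 115 114 113 110 102]
258 [ 88  96 108 113 114 113 113 113 115 112 110 104  95  79  76]
```

```bash
python3 -c "
from plant import ticket
print(ticket.hand_in())"
```

```text
the job is handed in; nothing more can be done
None
```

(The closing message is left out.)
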